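# Top up the scale pan, tip the batch into the tote, shut it and scan its label

## Robot

A 7-joint arm with a two-finger parallel gripper is mounted at the origin on the work surface. World frame = base frame: x ahead of the robot, y to its left, z up, the work surface at z = 0. Lengths are in m, angles in rad, forces in N, time in s.
With the tool pointing down it reaches from about 0.4 to 0.85 m from the base axis. Payload 10.4 kg.
Tool frame: the origin (TCP) lies between the finger pads; the fingertips stand 17 mm ahead of it and the grasp point (between the pads) lies 2 mm behind it (tip_extent is the distance from the TCP to the fingertips, in m); z points along the fingers, y is the direction in which the jaws open and shut (so a half turn about z gives the same grasp; the last joint's range is limited). The gripper opens to 87 mm and grips with 3 to 60 N. Pads are 19 mm wide; open, the fingers measure 117 mm over their backs; the gripper's body (75 mm by 190 mm) begins 51 mm behind the grasp point.
Start: joints at [1.169, 0.332, -0.065, 1.46, 0.022, 1.35, -0.088], TCP at [0.231, -0.581, 0.24] pointing down, gripper open.
Joint ranges: [-2.6, 2.6], [-0.5, 2.12], [-1.47, 1.34], [0.16, 2.42], [-1.27, 4.41], [0.06, 2.06], [-2.6, 2.6]. Speed limits (rad/s): [2.22, 2.22, 2.79, 2.79, 3.14, 3.14, 3.14].

## Interface

Orientations are given as a unit quaternion [w, x, y, z].
In Python, from station import get_state, capture, calibration, sign_off, tip_extent gives the robot as it stands.
- The arm moves only by the tool carry_out, never from a script. Its argument "commands" is a list of rows, each a list of 3 entries, a list of its own where there are three numbers: the shift along the world's x, y, z in mm, then the turn about the world's z in degrees, then the opening in per cent of the stroke, from 0 (shut) to 100 (fully open). In form: [[[tx, ty, tz], twist, jaw], ...]. A call has 1 to 8 rows; each row shifts and turns the pose as measured when the row begins; what a row does not reach is not made up. A row lasts 1/10 s, in which the tool goes at most 50 mm and 8.59 degrees, less where a joint would pass 70% of its speed; a pose out of reach is approached as far as the arm can. A call is refused whole if a number of a shift passes 50 or a number of a turn 8.59, either way. A call with a gripper value outside its range is refused whole. The fingers move at their own pace and stop on an object; "grip_force" is the grip in N (left out, the last holds). Time passes only in rows, so rows that do not move let the fingers close. It gives the time, the measured TCP pose, the force and the opening at its end, in the units of the state.
- get_state(): the state, without advancing time (a new reading comes with each control period).
- capture(name): name is "side" or "top" or "wrist"; returns the picture (400x640x3 uint8, red, green, blue); there is no depth.
- calibration(name): a dict with "fx", "fy", "cx", "cy" (pixels), "R" (3x3) and "t" (3): a world point X has camera coordinates R X + t. Camera axes: x right, y down, z forward; pixel columns grow to the right and rows downward; lengths in m; the calibration is good to about 2 mm. A picture is of the moment at which its call begins: read the wrist's pose just before it. calibration takes no time and is no camera call; for the wrist camera it gives the pose at the moment of the call.
- sign_off(): hands the job in, once; it reports no verdict.
The state is a dict: "time_s": time; "qpos": joint angles; "joint_velocities": joint speeds; "effort": joint torques, N m; "position": TCP position; "tcp_rot": TCP orientation; "force": force on the tool from outside, world axes, zero at the start; "moment": the same for the moment, N m; "opening": finger opening in m.
Only numpy, scipy, OpenCV 4.12 (cv2) and the standard library are available. Lean on these libraries where they do the work, as an engineer would, in place of code of your own. Each camera call takes 0.05 s, during which the arm holds its last target. There are 200 camera calls.

## Task

Finish this batch of headband adjusters: lay the ones lying loose on the bench in the scale's scoop pan with the others, then lift the pan by its handle, tip the whole batch over the spout into the grey tote and set the empty pan back squarely on the scale's plate. With every adjuster in the tote, shut the lid fully, take the barcode scanner from its cup, aim it down at the middle of the label on the lid from about a hand's width away and hold it steady there for two seconds. Put the scanner back upright in its cup, and leave the stapler, the wooden jig and the carton of staples where they are.

Things in the scene. Friction and masses are not known exactly. Their poses are not given: they have to be found in the camera images.
- part1: black moulded headband adjuster: block 38 (x) x 26 (y) x 16 mm, a 23 mm round dial on top, 22 mm high in all, 22 g; small end tabs add 3 mm each way in x; origin: centre of its underside; it slides off the pan once that is tilted beyond some 25 to 32 degrees; starts in the scale's pan; may be absent (None)
- part2: black moulded headband adjuster: block 38 (x) x 26 (y) x 16 mm, a 23 mm round dial on top, 22 mm high in all, 22 g; small end tabs add 3 mm each way in x; origin: centre of its underside; it slides off the pan once that is tilted beyond some 25 to 32 degrees; starts in the scale's pan; may be absent (None)
- part3: black moulded headband adjuster: block 38 (x) x 26 (y) x 16 mm, a 23 mm round dial on top, 22 mm high in all, 22 g; small end tabs add 3 mm each way in x; origin: centre of its underside; it slides off the pan once that is tilted beyond some 25 to 32 degrees; starts in the scale's pan; may be absent (None)
- part4: black moulded headband adjuster: block 38 (x) x 26 (y) x 16 mm, a 23 mm round dial on top, 22 mm high in all, 22 g; small end tabs add 3 mm each way in x; origin: centre of its underside; it slides off the pan once that is tilted beyond some 25 to 32 degrees; starts in the scale's pan; may be absent (None)
- part5: black moulded headband adjuster: block 38 (x) x 26 (y) x 16 mm, a 23 mm round dial on top, 22 mm high in all, 22 g; small end tabs add 3 mm each way in x; origin: centre of its underside; it slides off the pan once that is tilted beyond some 25 to 32 degrees; starts loose on the bench to the robot's left; may be absent (None)
- part6: black moulded headband adjuster: block 38 (x) x 26 (y) x 16 mm, a 23 mm round dial on top, 22 mm high in all, 22 g; small end tabs add 3 mm each way in x; origin: centre of its underside; it slides off the pan once that is tilted beyond some 25 to 32 degrees; starts loose on the bench to the robot's left; may be absent (None)
- part7: black moulded headband adjuster: block 38 (x) x 26 (y) x 16 mm, a 23 mm round dial on top, 22 mm high in all, 22 g; small end tabs add 3 mm each way in x; origin: centre of its underside; it slides off the pan once that is tilted beyond some 25 to 32 degrees; starts loose on the bench to the robot's left; may be absent (None)
- pan: metal scoop pan, 0.3 kg, loose on the scale: floor 235 (x) x 140 mm, 4 mm thick, from 135 mm behind to 100 mm ahead of the origin (on its underside); x to the spout, z up. Walls 40 mm high at back and sides (26 mm over the last 45 mm); the spout end is open: parts laid near it are easily knocked off. A black rubber handle rises from the back wall and runs forward over the middle
- pan_grip (a point): point to grip on the pan's handle, near the balance point, 40 mm behind the pan's origin; here the handle is a bar along the pan's x, 14 mm thick in y and 22 mm high with this point at mid-height, 62 mm above the pan's underside; axes as the pan's. The bar reaches from 90 mm behind to 25 mm ahead of this point
- pan_lip (a point): middle of the spout's edge on the pan's floor, 100 mm ahead (x) of the pan's origin and 4 mm up; axes as the pan's
- scale_plate (a point): centre of the top of the flat steel weighing plate (165 x 200 mm, 60 mm above the bench) of the counting scale, which is fixed to the bench, 210 mm wide (y), display towards the robot; the scale reaches from 116 mm before (-x) to 88 mm behind this point; axes as the scale's
- tote: grey plastic tote fixed to the bench, 270 (x) x 190 (y) x 120 mm, open above, walls and floor 5 mm; origin: centre of its underside
- tote_mouth (a point): centre of the tote's mouth at rim height, 120 mm above the bench; axes as the tote's
- lid (a joint): hinge of the tote's lid (282 x 196 mm, 6 mm thick): 0 is shut flat on the rim, at about 1.57 it stands upright, stop at 1.95; starts open. The stiff hinge stays where it is left; pushing the lid at its free edge takes about 2 to 3 N
- lid_hinge (a point): middle of the lid's hinge line, on the tote's -y rim; the line runs along the tote's x, so the shut lid reaches 196 mm from here along the tote's +y; axes as the lid's, which turn with it (z: out of the lid's outer face, y: from the hinge to the free edge)
- label (a point): middle of the white barcode label (94 x 56 mm, long side along the hinge) on the outer face of the lid, 110 mm from the hinge line and 7 mm out from it; z points out of the label, upwards once the lid is shut
- scanner: black pistol-shaped barcode scanner, 0.22 kg, 178 mm high, standing in its cup: foot 56 (x) x 42 (y) x 30 mm, grip, head on top. origin: centre of the foot's underside; x: the way it points, z up. It reads by itself when its beam rests steadily on the middle of a label 50 to 250 mm from its window, at most 55 degrees off straight-on
- scanner_grip (a point): centre of the scanner's head, 10 mm ahead of and 135 mm above the scanner's origin; the head is a block 95 mm long, 40 mm high and 46 mm wide (y) with flat upright sides, its nose dipping 30 degrees below the scanner's x; axes as the scanner's
- beam (a point): middle of the scanner's window at the nose, 54 mm ahead (x) of and 110 mm above the scanner's origin; its x is the beam, 30 degrees below the scanner's x; its y is the scanner's y
- dock: grey charging cup fixed to the bench, 80 (x) x 66 (y) x 38 mm outside, pocket 68 x 54 mm, 30 mm deep, open above; the scanner's foot stands in it with about 6 mm of play all round; origin: centre of its underside; the docked scanner points along its x
- dock_floor (a point): centre of the cup's inner floor, 8 mm above the bench; the scanner's origin rests here; axes as the cup's
- stapler: bystander: black electric stapler, 190 x 70 x 90 mm, to be left alone; origin: centre of its underside
- jig: bystander: pale wooden jig, 140 x 100 x 36 mm, to be left alone; origin: centre of its underside
- staple_box: bystander: small cardboard carton of staples, 110 x 55 x 45 mm, to be left alone; origin: centre of its underside
Things that resemble listed ones, but are neither listed nor needed, are in the scene too. What is shaped like the part7 but purple or turquoise is not meant.

How it is judged:
On the way, in this order (a step that is already met when the one before it is completed fails the run):
1. every adjuster lies in the pan, and the pan stands on the scale's plate (horizontal distance between pan and scale_plate below 0.03 m and z of pan in the frame of scale_plate between -0.006 and 0.006 m and angle between pan's own z axis and vertical below 0.06 rad and x of part1 in the frame of pan between -0.14 and 0.105 m and y of part1 in the frame of pan between -0.075 and 0.075 m and z of part1 in the frame of pan between -0.005 and 0.05 m and x of part2 in the frame of pan between -0.14 and 0.105 m and y of part2 in the frame of pan between -0.075 and 0.075 m and z of part2 in the frame of pan between -0.005 and 0.05 m and x of part3 in the frame of pan between -0.14 and 0.105 m and y of part3 in the frame of pan between -0.075 and 0.075 m and z of part3 in the frame of pan between -0.005 and 0.05 m and x of part4 in the frame of pan between -0.14 and 0.105 m and y of part4 in the frame of pan between -0.075 and 0.075 m and z of part4 in the frame of pan between -0.005 and 0.05 m and x of part5 in the frame of pan between -0.14 and 0.105 m and y of part5 in the frame of pan between -0.075 and 0.075 m and z of part5 in the frame of pan between -0.005 and 0.05 m and x of part6 in the frame of pan between -0.14 and 0.105 m and y of part6 in the frame of pan between -0.075 and 0.075 m and z of part6 in the frame of pan between -0.005 and 0.05 m and x of part7 in the frame of pan between -0.14 and 0.105 m and y of part7 in the frame of pan between -0.075 and 0.075 m and z of part7 in the frame of pan between -0.005 and 0.05 m), for 0.3 s.
2. the pan is tipped by more than 25 degrees with its spout over the tote (angle between pan's own z axis and vertical above 0.44 rad and x of pan_lip in the frame of tote_mouth between -0.135 and 0.135 m and y of pan_lip in the frame of tote_mouth between -0.095 and 0.095 m and z of pan_lip in the frame of tote_mouth between -0.1 and 0.15 m), for 0.2 s.
3. every adjuster lies in the tote and the lid is shut (x of part1 in the frame of tote between -0.137 and 0.137 m and y of part1 in the frame of tote between -0.097 and 0.097 m and z of part1 in the frame of tote between 0 and 0.105 m and x of part2 in the frame of tote between -0.137 and 0.137 m and y of part2 in the frame of tote between -0.097 and 0.097 m and z of part2 in the frame of tote between 0 and 0.105 m and x of part3 in the frame of tote between -0.137 and 0.137 m and y of part3 in the frame of tote between -0.097 and 0.097 m and z of part3 in the frame of tote between 0 and 0.105 m and x of part4 in the frame of tote between -0.137 and 0.137 m and y of part4 in the frame of tote between -0.097 and 0.097 m and z of part4 in the frame of tote between 0 and 0.105 m and x of part5 in the frame of tote between -0.137 and 0.137 m and y of part5 in the frame of tote between -0.097 and 0.097 m and z of part5 in the frame of tote between 0 and 0.105 m and x of part6 in the frame of tote between -0.137 and 0.137 m and y of part6 in the frame of tote between -0.097 and 0.097 m and z of part6 in the frame of tote between 0 and 0.105 m and x of part7 in the frame of tote between -0.137 and 0.137 m and y of part7 in the frame of tote between -0.097 and 0.097 m and z of part7 in the frame of tote between 0 and 0.105 m and value of joint lid below 0.04 rad), for 0.3 s.
4. with the lid shut, the held scanner's beam rests on the middle of the label (within 22 mm), window 50 to 250 mm from it and at most 55 degrees off straight-on, still for 1.2 s (value of joint lid below 0.04 rad and x of label in the frame of beam between 0.05 and 0.25 m and y of label in the frame of beam between -0.022 and 0.022 m and z of label in the frame of beam between -0.022 and 0.022 m and angle between the x axis of beam and the z axis of label, either way round below 0.96 rad and linear speed of scanner below 0.03 m/s and angular speed of scanner below 0.2 rad/s), for 1.2 s.
At the end, for the whole second after the job is handed in: every adjuster lies inside the tote, the lid is shut (joint under 0.04 rad), the pan stands level on the scale within 30 mm of the plate's centre, and the scanner stands upright on the floor of its cup; all at rest (all of step 3 and horizontal distance between pan and scale_plate below 0.03 m and z of pan in the frame of scale_plate between -0.006 and 0.006 m and angle between pan's own z axis and vertical below 0.06 rad and horizontal distance between scanner and dock_floor below 0.015 m and angle between scanner's own z axis and vertical below 0.1 rad and z of scanner in the frame of dock_floor below 0.006 m and linear speed of each of scanner, pan below 0.02 m/s); the robot touches nothing.
It fails at once if the stapler is moved by more than 30 mm (distance of stapler from where it was at the start of the episode above 0.03 m).
It fails at once if the wooden jig is moved by more than 30 mm (distance of jig from where it was at the start of the episode above 0.03 m).
It fails at once if the carton of staples is moved by more than 30 mm (distance of staple_box from where it was at the start of the episode above 0.03 m).
Of part1, part2, part3, part4 only 2 to 4 are there at a start; the rules pass over those that are not, and their reading is None.
Of part5, part6, part7 only 1 to 3 are there at a start; the rules pass over those that are not, and their reading is None.
At some moment in a run one of part5, part6, part7 may be knocked a few centimetres aside while the robot is not near it.
It also fails if it takes over 210 s, if anything falls off the work surface, if the arm or the gripper's body presses on something with over 40 N, if the wrist force passes 120 N, or if a joint passes its speed limit or range.

## Working session

There is one attempt and no reset: what is moved stays moved. The work goes in short steps, Python scripts to look and compute and a tool call to move; the robot and the scene stay as the last step left them, time stands still between calls to the robot, and variables do not carry over. Pictures are saved under pics/ and viewed, about 12 in all and at most 16, crops included, and the job is handed in when it is done.

Besides the shell and the picture viewer there is one more tool, called after "Call:" in YAML: its name, and indented under it one key for each argument. carry_out: Moves the arm, as the interface text tells. Its arguments: {"type":"object","properties":{"commands":{"type":"array"},"grip_force":{"type":"number"}},"required":["commands"]}

```bash
ls; mkdir -p pics
python3 - <<'E'
from station import *
import cv2
for n in("top","side","wrist"):
    cv2.imwrite(f"pics/{n}0.png",cv2.cvtColor(capture(n),cv2.COLOR_RGB2BGR))
    c=calibration(n);print(n,c)
print(get_state(),tip_extent)
E
```

```text
pics
top {'fx': 413.6907977321672, 'fy': 413.6907977321672, 'cx': 319.83608040548364, 'cy': 201.4521030726461, 'R': array([[ 0.02289624, -0.99966294, -0.01223835],
       [-0.98415442, -0.02038467, -0.17613786],
       [ 0.17582901,  0.01607732, -0.98428943]]), 't': array([0.05651586, 0.5109601 , 1.33929667])}
side {'fx': 394.42671245482103, 'fy': 394.42671245482103, 'cx': 308.098567562599, 'cy': 194.44511704623628, 'R': array([[-0.92750653, -0.37378063, -0.00443609],
       [-0.18136182,  0.46034838, -0.86901511],
       [ 0.32686317, -0.80521265, -0.49476567]]), 't': array([0.46796991, 0.17557241, 1.09431804])}
wrist {'fx': 309.7251467116297, 'fy': 309.7251467116297, 'cx': 329.83086743278284, 'cy': 194.4123875214683, 'R': array([[ 0.37034737, -0.9288927 , -0.00108607],
       [-0.89494114, -0.3571237 ,  0.26747528],
       [-0.2488437 , -0.09808679, -0.96356411]]), 't': array([-0.62378165, -0.03362657,  0.38972847])}
{'time_s': 0.15, 'qpos': array([ 1.16939502,  0.33274168, -0.06471588,  1.46070584,  0.02159985,
        1.3499308 , -0.08847665]), 'joint_velocities': array([ 0.00051052, -0.00369514,  0.0019248 , -0.00261097,  0.00217529,
        0.00069447,  0.00097553]), 'effort': array([ 5.60349381e-04, -6.23633337e+01,  2.44152494e-02, -3.90144181e+01,
       -6.13458361e-02,  3.72627843e-02,  4.46442380e-05]), 'position': array([ 0.23103954, -0.58043991,  0.23894771]), 'tcp_rot': array([-5.31162029e-04,  9.82111989e-01,  1.88296956e-01, -1.22717625e-04]), 'force': array([ 0.05328306, -0.07236229,  0.75698318]), 'moment': array([ 0.02270767, -0.02106144, -0.0578552 ]), 'opening': 0.08716091204136737} 0.017
```

View pics/top0.png

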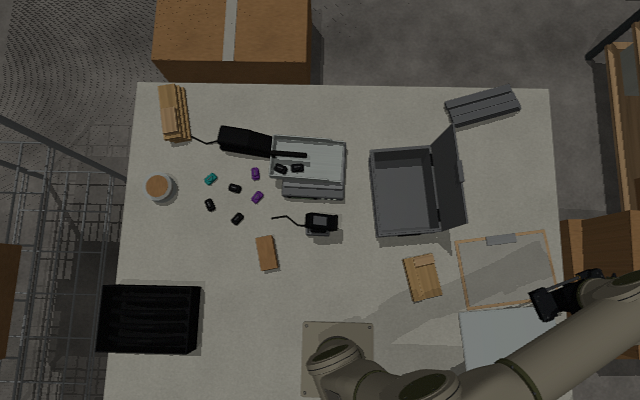

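View pics/side0.png

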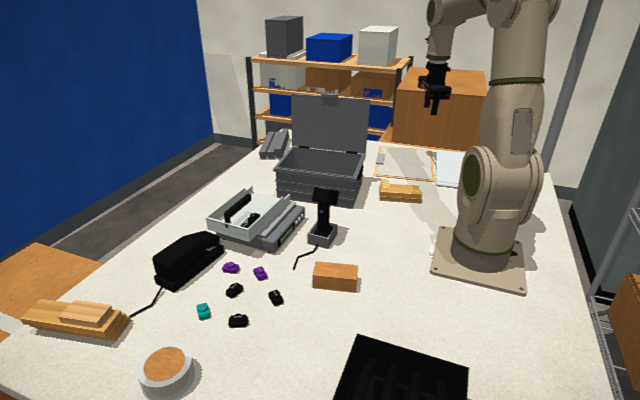

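```bash
cat > h.py <<'E'
import numpy as np, cv2
from station import *
def ray(c,p,z):
    R,t=np.array(c['R']),np.array(c['t'])
    o=-R.T@t; d=R.T@np.array([(p[0]-c['cx'])/c['fx'],(p[1]-c['cy'])/c['fy'],1.])
    return o+d*(z-o[2])/d[2]
def proj(c,X):
    v=np.array(c['R'])@np.array(X)+c['t']; return np.array([c['fx']*v[0]/v[2]+c['cx'],c['fy']*v[1]/v[2]+c['cy']])
def blobs(im,mask,box,amin,amax):
    x0,y0,x1,y1=box; m=np.zeros_like(mask); m[y0:y1,x0:x1]=mask[y0:y1,x0:x1]
    out=[]
    for k in cv2.findContours(m,cv2.RETR_EXTERNAL,cv2.CHAIN_APPROX_NONE)[0]:
        a=cv2.contourArea(k)
        if amin<a<amax:
            out.append((a,cv2.minAreaRect(k),k))
    return out
def save(im,name,box=None,s=1):
    if box: im=im[box[1]:box[3],box[0]:box[2]]
    cv2.imwrite(f"pics/{name}.png",cv2.resize(cv2.cvtColor(im,cv2.COLOR_RGB2BGR),None,fx=s,fy=s,interpolation=cv2.INTER_CUBIC))
E
python3 - <<'E'
from h import *
im=cv2.cvtColor(cv2.imread("pics/top0.png"),cv2.COLOR_BGR2RGB); c=calibration("top")
mx=im.max(2); m=((mx<60)).astype(np.uint8)*255
for a,r,k in blobs(im,m,(195,165,262,230),15,300):
    b=cv2.boxPoints(r); P=[ray(c,q,.012)[:2] for q in b]
    print(a,np.round(r[0],1),np.round(np.mean(P,0),3),np.round(r[1],1),r[2])
def w(p,z): print(p,z,np.round(ray(c,p,z)[:2],3))
for p in [(272,136),(346,142),(343,186),(270,178)]: w(p,.1)
for p in [(272,154),(307,155)]: w(p,.135)
for p in [(280,168),(297,168)]: w(p,.08)
for p in [(370,150),(429,146),(376,236),(438,233)]: w(p,.12)
w((321,222),.15);w((245,142),.09);w((266,253),.045);w((422,277),.036)
save(im,"crop1",(195,120,355,245),5)
E
```

```text
86.0 [237.  218.5] [0.451 0.35 ] [ 7.8 12. ] 45.0
79.0 [209.6 204.7] [0.496 0.447] [12.5  7.6] 63.43495178222656
76.0 [234.7 188.1] [0.557 0.364] [12.6  7.7] 15.945395469665527
(272, 136) 0.1 [0.717 0.23 ]
(346, 142) 0.1 [ 0.701 -0.015]
(343, 186) 0.1 [ 0.552 -0.007]
(270, 178) 0.1 [0.574 0.231]
(272, 154) 0.135 [0.645 0.223]
(307, 155) 0.135 [0.643 0.111]
(280, 168) 0.08 [0.613 0.202]
(297, 168) 0.08 [0.615 0.145]
(370, 150) 0.12 [ 0.669 -0.092]
(429, 146) 0.12 [ 0.686 -0.282]
(376, 236) 0.12 [ 0.391 -0.111]
(438, 233) 0.12 [ 0.404 -0.304]
(321, 222) 0.15 [0.427 0.061]
(245, 142) 0.09 [0.698 0.321]
(266, 253) 0.045 [0.334 0.24 ]
(422, 277) 0.036 [ 0.268 -0.27 ]
```

View pics/crop1.png

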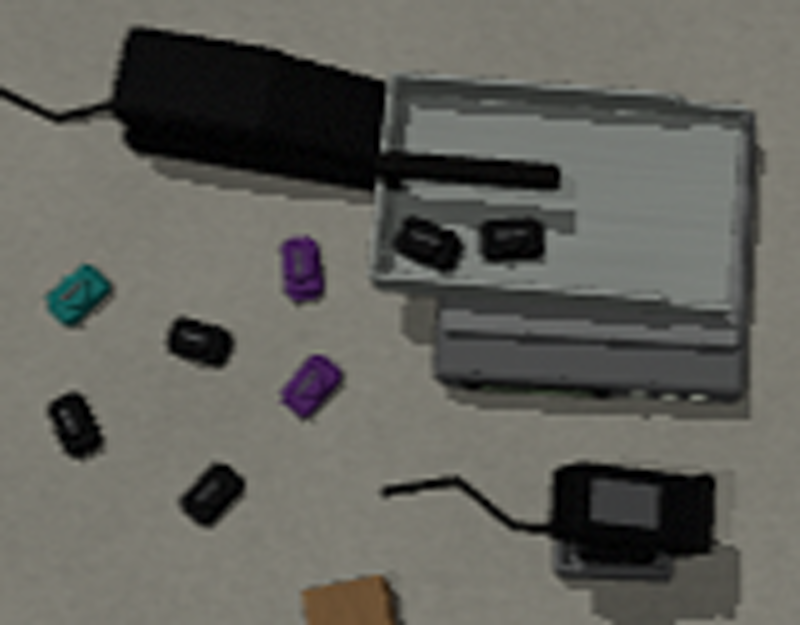

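Call:
carry_out:
  commands:
    - [[20, 10, 40], 5, 100]
    - [[20, 10, 40], 5, 100]
    - [[20, 10, 40], 5, 100]
    - [[20, 10, 40], 5, 100]
    - [[15, 45, 0], 8, 100]
    - [[15, 45, 0], 8, 100]
    - [[15, 45, 0], 8, 100]
    - [[15, 45, 0], 8, 100]
  grip_force: 20

```text
time_s: 0.95
position: [0.3699, -0.3568, 0.4008]
tcp_rot: [-0.001, 0.794, 0.608, -0.004]
force: [1.3, -0.7, 0.2]
opening: 0.0869
```

Call:
carry_out:
  commands:
    - [[12, 45, 0], 6, 100]
    - [[12, 45, 0], 6, 100]
    - [[12, 45, 0], 6, 100]
    - [[12, 45, 0], 6, 100]
    - [[10, 45, 0], 6, 100]
    - [[8, 45, 0], 4, 100]
    - [[5, 45, 0], 4, 100]
    - [[5, 45, 0], 4, 100]

```text
time_s: 1.75
position: [0.4461, 0.0195, 0.3999]
tcp_rot: [0.001, 0.508, 0.861, -0.005]
force: [0.9, -0.2, -0.6]
opening: 0.0871
```

Call:
carry_out:
  commands:
    - [[2, 45, -10], 4, 100]
    - [[2, 45, -10], 4, 100]
    - [[2, 45, -10], 4, 100]
    - [[2, 45, -10], 4, 100]
    - [[2, 45, -10], 4, 100]
    - [[2, 45, -10], 0, 100]
    - [[0, 40, -10], 0, 100]
    - [[0, 0, 0], 0, 100]

```text
time_s: 2.55
position: [0.4537, 0.3473, 0.3265]
tcp_rot: [0.003, 0.341, 0.94, -0.004]
force: [-0.8, -1.2, 0.2]
opening: 0.087
```

```bash
cat >> h.py <<'E'
def look(name,show=True):
    s=get_state(); c=calibration(name); im=capture(name)
    return s,c,im
def yaw(s): q=s['tcp_rot']; return np.degrees(2*np.arctan2(q[2],q[1]))-90   # jaw axis angle
def find(im,c,z=.012,zc=.02,amin=80):
    """black parts: centre and short-axis angle (world) from the wrist picture"""
    m=(im.max(2)<60).astype(np.uint8)*255
    m=cv2.morphologyEx(m,cv2.MORPH_CLOSE,np.ones((5,5),np.uint8))
    for k in cv2.findContours(m,cv2.RETR_EXTERNAL,cv2.CHAIN_APPROX_NONE)[0]:
        P=np.array([ray(c,q,z)[:2] for q in k[:,0]],np.float32)*1000
        r=cv2.minAreaRect(P); s,l=sorted(r[1])
        if 20<s<40 and 32<l<56:
            a=r[2]+(90 if r[1][0]>r[1][1] else 0)
            px=k[:,0].mean(0)
            print("px",px.round(),"xy mm",np.round(r[0],1),"size",np.round(r[1],1),"short axis deg",round((a+90)%180-90,1))
E
python3 - <<'E'
from h import *
s,c,im=look("wrist");print(s['position'],yaw(s),s['time_s']); find(im,c); save(im,"w1")
E
```

```text
[0.45370587 0.34731274 0.32648812] 50.13576561246035 2.55
px [381. 200.] xy mm [553.  365.1] size [41.3 28.1] short axis deg -14.0
px [330. 154.] xy mm [447.7 350.2] size [22.5 41.7] short axis deg 50.2
px [401. 136.] xy mm [492.8 447. ] size [42.8 24. ] short axis deg -62.1
```

View pics/w1.png

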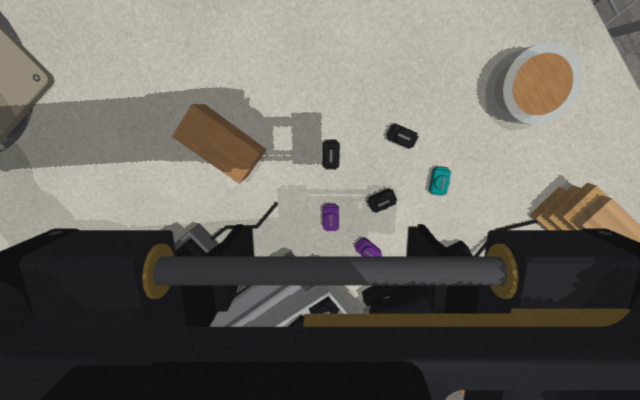

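Call:
carry_out:
  commands:
    - [[-5, 3, -48], 0, 100]
    - [[0, 0, -48], 0, 100]
    - [[0, 0, -48], 0, 100]
    - [[0, 0, -48], 0, 100]
    - [[0, 0, -48], 0, 80]
    - [[0, 0, -40], 0, 80]
    - [[0, 0, -20], 0, 80]
    - [[0, 0, 0], 0, 80]
  grip_force: 15

```text
time_s: 3.4
position: [0.4546, 0.3373, 0.0201]
tcp_rot: [0.007, 0.348, 0.937, -0.004]
force: [0.0, -1.1, 0.3]
opening: 0.0709
```

Run:
```python
from h import *
s,c,im=look("wrist");print(s['position'],yaw(s),s['opening'],s['force']); save(im,"w2",(150,60,550,360),1.5)
```

```text
[0.45455135 0.33728899 0.02007279] 49.271638961831684 0.07090199862594851 [ 0.01827268 -1.14810615  0.26847115]
```

View pics/w2.png

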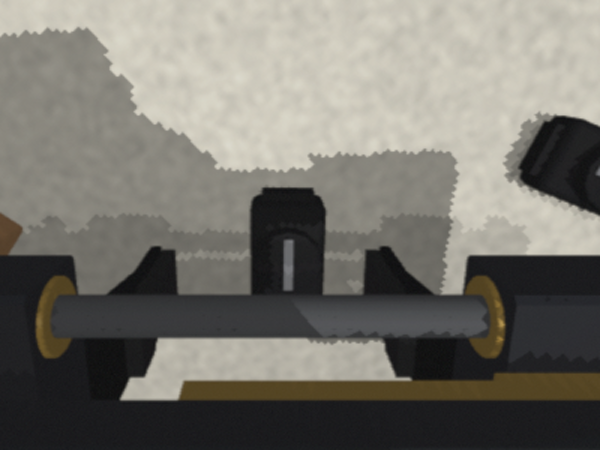

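Call:
carry_out:
  commands:
    - [[-6, 12, 0], 0, 80]
    - [[0, 0, 0], 0, 80]
    - [[0, 0, 0], 0, 0]
    - [[0, 0, 0], 0, 0]
    - [[0, 0, 0], 0, 0]
    - [[0, 0, 0], 0, 0]
    - [[0, 0, 0], 0, 0]

```text
time_s: 4.15
position: [0.4526, 0.3524, 0.0285]
tcp_rot: [0.011, 0.349, 0.937, -0.0]
force: [-0.1, -0.4, 0.1]
opening: 0.0374
```

Call:
carry_out:
  commands:
    - [[0, 0, 0], 0, 0]

```text
time_s: 4.25
position: [0.4526, 0.3523, 0.0286]
tcp_rot: [0.011, 0.349, 0.937, -0.0]
force: [-0.1, -0.2, 0.2]
opening: 0.0293
```

Call:
carry_out:
  commands:
    - [[0, 0, 0], 0, 0]
    - [[0, 0, 0], 0, 0]

```text
time_s: 4.45
position: [0.4526, 0.3523, 0.0285]
tcp_rot: [0.011, 0.349, 0.937, -0.0]
force: [-0.0, 0.4, 0.6]
opening: 0.0257
```

Call:
carry_out:
  commands:
    - [[0, 0, 0], 0, 45]
    - [[-2, -1, -8], 0, 45]
    - [[0, 0, 0], 0, 45]
    - [[0, 0, 0], 0, 0]
    - [[0, 0, 0], 0, 0]
    - [[0, 0, 0], 0, 0]
  grip_force: 15

```text
time_s: 5.05
position: [0.4501, 0.3509, 0.0192]
tcp_rot: [0.011, 0.349, 0.937, -0.001]
force: [0.7, -0.6, 1.1]
opening: 0.0259
```

Call:
carry_out:
  commands:
    - [[0, 0, 30], 0, 0]
    - [[0, 0, 45], -8, 0]
    - [[0, 0, 45], -8, 0]
    - [[10, -10, 45], -8, 0]
    - [[30, -35, 20], -8, 0]
    - [[30, -35, 0], -8, 0]
    - [[30, -35, 0], -8, 0]
    - [[30, -35, 0], -3, 0]

```text
time_s: 5.85
position: [0.5766, 0.2026, 0.2147]
tcp_rot: [0.007, 0.725, 0.689, -0.001]
force: [0.7, -0.2, -0.1]
opening: 0.0257
```

Call:
carry_out:
  commands:
    - [[30, -35, 0], 0, 0]
    - [[30, -35, 0], 0, 0]
    - [[25, -35, 0], 0, 0]
    - [[10, -20, 0], 0, 0]
    - [[0, 0, 0], 0, 0]

```text
time_s: 6.35
position: [0.6784, 0.0636, 0.2144]
tcp_rot: [0.009, 0.729, 0.684, -0.001]
force: [-0.1, -1.3, -0.3]
opening: 0.026
```

Run:
```python
from h import *
s,c,im=look("wrist");print(s['position'],yaw(s),s['opening'],s['time_s']); save(im,"w3")
```

```text
[0.67838546 0.06358132 0.21441917] -3.644715075246367 0.026015040629532804 6.35
```

View pics/w3.png

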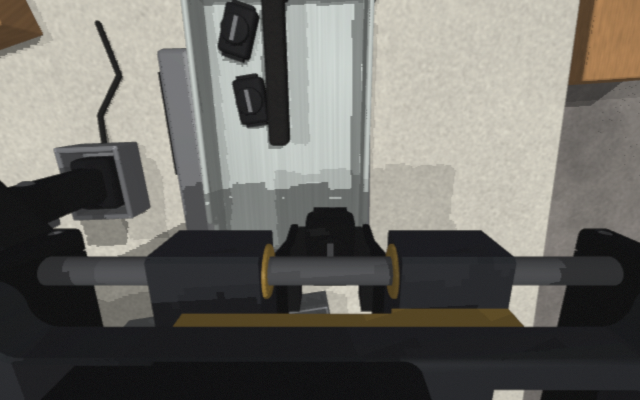

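Run:
```python
from h import *
c=calibration("wrist")
for n,p,z in [("tip",(278,143),.133),("bar top",(274,2),.133),("wallL top",(186,10),.1),("wallR top",(373,10),.1),("wallR",(367,180),.1),("partA",(238,30),.075),("partB",(250,100),.075),("cup l",(57,148),.038),("cup r",(135,143),.038),("cup br",(148,208),.038),("cup bl",(74,218),.038)]:
    print(n,np.round(ray(c,p,z)[:2]*1000))
```

```text
tip [643. 116.]
bar top [650. 205.]
wallL top [581. 214.]
wallR top [719. 205.]
wallR [710.  76.]
partA [611. 204.]
partB [613. 148.]
cup l [402. 115.]
cup r [482. 115.]
cup br [480.  45.]
cup bl [397.  39.]
```

Call:
carry_out:
  commands:
    - [[3, 16, -30], 0, 0]
    - [[0, 0, -40], 0, 0]
    - [[0, 0, -35], 0, 0]
    - [[0, 0, -10], 0, 0]
    - [[0, 0, 0], 0, 0]

```text
time_s: 6.9
position: [0.6785, 0.0899, 0.0992]
tcp_rot: [0.008, 0.726, 0.687, 0.002]
force: [0.4, 0.3, 0.1]
opening: 0.0257
```

Call:
carry_out:
  commands:
    - [[2, -8, -4], 0, 0]
    - [[0, 0, -5], 0, 0]
    - [[0, 0, 0], 0, 0]
    - [[0, 0, 0], 0, 45]
    - [[0, 0, 0], 0, 45]
    - [[0, 0, 0], 0, 45]
    - [[0, 0, 0], 0, 45]

```text
time_s: 7.6
position: [0.6831, 0.0828, 0.0966]
tcp_rot: [0.01, 0.726, 0.687, 0.005]
force: [-1.9, -1.1, -0.0]
opening: 0.0383
```

Call:
carry_out:
  commands:
    - [[0, 0, 20], 0, 45]
    - [[0, 0, 45], 0, 60]
    - [[-10, 10, 45], 0, 60]
    - [[-20, 45, 20], 0, 80]
    - [[-20, 45, 0], 0, 80]
    - [[-20, 45, 0], -5, 80]
    - [[-20, 45, 0], -5, 80]
    - [[-20, 45, 0], 0, 80]

```text
time_s: 8.4
position: [0.5734, 0.3126, 0.232]
tcp_rot: [0.012, 0.791, 0.612, 0.005]
force: [0.5, 0.4, 0.2]
opening: 0.0692
```

Call:
carry_out:
  commands:
    - [[-20, 25, -20], 0, 80]
    - [[0, 0, 0], 0, 80]
    - [[0, 0, 0], 0, 80]

```text
time_s: 8.7
position: [0.5469, 0.3481, 0.2132]
tcp_rot: [0.01, 0.787, 0.617, 0.007]
force: [1.8, -0.3, 0.5]
opening: 0.0695
```

Run:
```python
from h import *
s,c,im=look("wrist");print(s['position'],yaw(s),s['time_s'],s['tcp_rot']); find(im,c); save(im,"w4")
```

```text
[0.54694216 0.34810409 0.21320179] -13.777617774161712 8.7 [0.01047748 0.78675024 0.61713917 0.00731667]
px [329. 158.] xy mm [554.8 365.1] size [41.9 23.6] short axis deg -14.3
px [257.  97.] xy mm [494.9 447.1] size [42.2 25.4] short axis deg -61.9
```

View pics/w4.png

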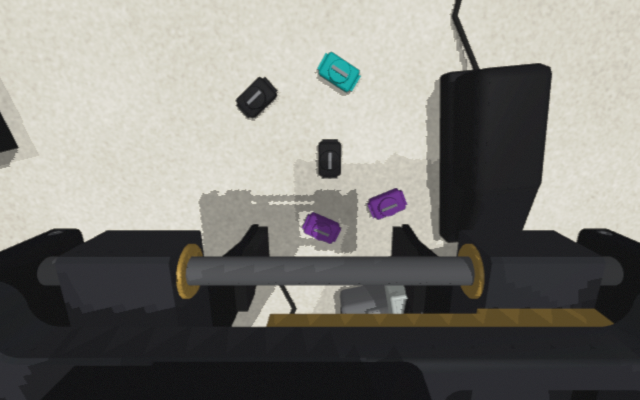

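Call:
carry_out:
  commands:
    - [[8, 17, -30], 0, 60]
    - [[0, 2, -45], 0, 55]
    - [[0, 2, -45], 0, 55]
    - [[0, 0, -25], 0, 55]
    - [[0, 0, 0], 0, 55]

```text
time_s: 9.25
position: [0.5619, 0.3629, 0.0663]
tcp_rot: [0.012, 0.79, 0.613, 0.01]
force: [-0.4, -0.7, 0.8]
opening: 0.0489
```

Call:
carry_out:
  commands:
    - [[-4, 1, -22], 0, 55]
    - [[-3, 1, -18], 0, 55]
    - [[0, 0, -5], 0, 55]
    - [[0, 0, 0], 0, 55]

```text
time_s: 9.65
position: [0.56, 0.3627, 0.0247]
tcp_rot: [0.013, 0.792, 0.61, 0.013]
force: [0.3, -0.5, 0.5]
opening: 0.0477
```

Call:
carry_out:
  commands:
    - [[-4, 2, -5], 0, 55]
    - [[0, 0, 0], 0, 0]
    - [[0, 0, 0], 0, 0]
    - [[0, 0, 0], 0, 0]
    - [[0, 0, 0], 0, 0]
    - [[0, 0, 0], 0, 0]

```text
time_s: 10.25
position: [0.558, 0.3662, 0.0237]
tcp_rot: [0.014, 0.792, 0.61, 0.015]
force: [0.2, -0.7, 0.3]
opening: 0.026
```

Call:
carry_out:
  commands:
    - [[0, 0, 25], 0, 0]
    - [[0, 0, 45], 0, 0]
    - [[0, 0, 45], 5, 0]
    - [[5, -30, 40], 5, 0]
    - [[5, -45, 15], 0, 0]
    - [[6, -45, 0], 0, 0]
    - [[6, -45, 0], 0, 0]
    - [[6, -45, 0], 0, 0]

```text
time_s: 11.05
position: [0.581, 0.1579, 0.2]
tcp_rot: [0.012, 0.729, 0.685, 0.017]
force: [1.2, -0.4, -0.2]
opening: 0.0257
```

Call:
carry_out:
  commands:
    - [[6, -45, 0], 0, 0]
    - [[3, -20, 0], 0, 0]
    - [[0, 0, 0], 0, 0]

```text
time_s: 11.35
position: [0.5913, 0.0811, 0.2004]
tcp_rot: [0.014, 0.732, 0.681, 0.016]
force: [0.1, -0.3, -0.9]
opening: 0.026
```

Call:
carry_out:
  commands:
    - [[8, 0, -35], 0, 0]
    - [[0, 0, -40], 0, 0]
    - [[0, 0, -20], 0, 0]
    - [[0, 0, 0], 0, 0]

```text
time_s: 11.75
position: [0.5998, 0.0843, 0.1044]
tcp_rot: [0.015, 0.732, 0.681, 0.018]
force: [-0.4, -0.4, -0.2]
opening: 0.0256
```

Call:
carry_out:
  commands:
    - [[0, 0, -8], 0, 0]
    - [[0, 0, -4], 0, 0]
    - [[0, 0, 0], 0, 0]
    - [[0, 0, 0], 0, 45]
    - [[0, 0, 0], 0, 45]
    - [[0, 0, 0], 0, 45]
    - [[0, 0, 0], 0, 45]

```text
time_s: 12.45
position: [0.6028, 0.0876, 0.0972]
tcp_rot: [0.017, 0.731, 0.682, 0.022]
force: [0.8, 0.5, 0.4]
opening: 0.0386
```

Call:
carry_out:
  commands:
    - [[0, 0, 25], 0, 45]
    - [[0, 0, 45], 0, 60]
    - [[-5, 10, 45], -8, 60]
    - [[-15, 45, 20], -8, 70]
    - [[-15, 45, 0], -8, 70]
    - [[-15, 45, 0], -8, 70]
    - [[-15, 45, 0], -8, 70]
    - [[-15, 45, 0], -8, 70]

```text
time_s: 13.25
position: [0.524, 0.3093, 0.238]
tcp_rot: [0.023, 0.946, 0.322, 0.014]
force: [1.4, 0.2, 0.3]
opening: 0.0605
```

Call:
carry_out:
  commands:
    - [[-15, 45, 0], -8, 70]
    - [[-15, 45, 0], -3, 70]
    - [[0, 15, 0], 0, 70]
    - [[0, 0, 0], 0, 70]

```text
time_s: 13.65
position: [0.4871, 0.423, 0.2382]
tcp_rot: [0.023, 0.973, 0.231, 0.011]
force: [-0.2, 0.1, -0.2]
opening: 0.0611
```

Run:
```python
from h import *
s,c,im=look("wrist");print(s['position'],yaw(s),s['time_s'],s['tcp_rot']); find(im,c); save(im,"w5")
s,c,im=look("top");save(im,"t5",(195,120,355,245),3)
```

```text
[0.48713655 0.42304418 0.23820345] -63.33532600547552 13.65 [0.02302578 0.97273541 0.23052466 0.0106779 ]
px [511. 198.] xy mm [561.6 185.4] size [23.7 43. ] short axis deg 88.2
px [306. 157.] xy mm [494.5 447.6] size [42.4 24.6] short axis deg -62.1
```

View pics/t5.png

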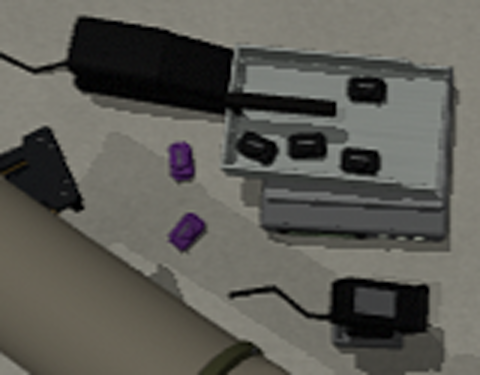

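Call:
carry_out:
  commands:
    - [[7, 24, -20], 0, 55]
    - [[0, 0, -45], 0, 55]
    - [[0, 0, -45], 0, 55]
    - [[0, 0, -45], 0, 55]
    - [[0, 0, -20], 0, 55]
    - [[0, 0, 0], 0, 55]

```text
time_s: 14.35
position: [0.5036, 0.4324, 0.0604]
tcp_rot: [0.026, 0.975, 0.222, 0.014]
force: [-0.5, -0.7, 0.7]
opening: 0.0476
```

Call:
carry_out:
  commands:
    - [[-6, 10, -15], 0, 55]
    - [[-3, 5, -15], 0, 55]
    - [[0, 0, -8], 0, 55]
    - [[0, 0, 0], 0, 55]

```text
time_s: 14.75
position: [0.497, 0.4472, 0.0233]
tcp_rot: [0.025, 0.975, 0.22, 0.016]
force: [-0.2, 0.8, 0.8]
opening: 0.048
```

Call:
carry_out:
  commands:
    - [[-2, 0, -3], 0, 55]
    - [[0, 0, 0], 0, 0]
    - [[0, 0, 0], 0, 0]
    - [[0, 0, 0], 0, 0]
    - [[0, 0, 0], 0, 0]
    - [[0, 0, 0], 0, 0]

```text
time_s: 15.35
position: [0.4959, 0.4484, 0.0227]
tcp_rot: [0.024, 0.975, 0.22, 0.018]
force: [0.1, -0.6, -0.2]
opening: 0.0263
```

Call:
carry_out:
  commands:
    - [[0, 0, 25], 0, 0]
    - [[0, 0, 45], 8, 0]
    - [[0, 0, 45], 8, 0]
    - [[10, -20, 40], 8, 0]
    - [[15, -43, 15], 8, 0]
    - [[15, -43, 0], 8, 0]
    - [[15, -43, 0], 8, 0]
    - [[15, -43, 0], 8, 0]

```text
time_s: 16.15
position: [0.5603, 0.2604, 0.2002]
tcp_rot: [0.015, 0.745, 0.666, 0.029]
force: [0.4, -0.3, -0.7]
opening: 0.0259
```

Call:
carry_out:
  commands:
    - [[15, -43, 0], 4, 0]
    - [[15, -43, 0], 0, 0]
    - [[15, -43, 0], 0, 0]
    - [[15, -43, 0], 0, 0]
    - [[10, -30, 0], 0, 0]
    - [[0, 0, 0], 0, 0]

```text
time_s: 16.75
position: [0.634, 0.0391, 0.2011]
tcp_rot: [0.017, 0.722, 0.691, 0.03]
force: [-0.0, -1.3, -1.2]
opening: 0.026
```

Call:
carry_out:
  commands:
    - [[4, 6, -35], 0, 0]
    - [[0, 2, -40], 0, 0]
    - [[0, 0, -20], 0, 0]
    - [[0, 0, 0], 0, 0]

```text
time_s: 17.15
position: [0.6387, 0.0466, 0.1048]
tcp_rot: [0.018, 0.723, 0.69, 0.031]
force: [-0.6, -0.2, 0.9]
opening: 0.0258
```

Call:
carry_out:
  commands:
    - [[0, 2, -8], 0, 0]
    - [[0, 0, -4], 0, 0]
    - [[0, 0, 0], 0, 0]
    - [[0, 0, 0], 0, 43]
    - [[0, 0, 0], 0, 43]
    - [[0, 0, 0], 0, 43]
    - [[0, 0, 0], 0, 43]

```text
time_s: 17.85
position: [0.6411, 0.0504, 0.0976]
tcp_rot: [0.02, 0.723, 0.69, 0.033]
force: [-0.3, 0.6, -0.5]
opening: 0.0367
```

Call:
carry_out:
  commands:
    - [[0, 0, 20], 0, 43]
    - [[0, 0, 45], 0, 43]
    - [[0, 0, 45], 0, 60]
    - [[0, 0, 30], 0, 60]
    - [[0, 30, 0], 0, 60]
    - [[0, 30, 0], 0, 60]
    - [[0, 0, 0], 0, 60]

```text
time_s: 18.55
position: [0.64, 0.1106, 0.2447]
tcp_rot: [0.02, 0.724, 0.689, 0.034]
force: [0.3, 0.3, 0.8]
opening: 0.0518
```

Run:
```python
from h import *
s,c,im=look("wrist");print(s['position'],yaw(s),s['time_s'],s['tcp_rot'],s['qpos']); save(im,"w6",None,.6)
a=cv2.imread("pics/w6.png")
s,c,t=look("top");save(t,"t6",(250,110,490,260),1.6)
b=cv2.imread("pics/t6.png"); cv2.imwrite("pics/c6.png",np.vstack([a,b])) if 0 else cv2.imwrite("pics/c6.png",np.hstack([a,b]))
```

```text
[0.64001643 0.11062229 0.24465001] -2.887323920839222 18.55 [0.02044738 0.72412477 0.68852323 0.03407334] [ 0.35971316  0.43953994 -0.81353194  1.42747071  0.33782079  1.33281143
 -0.51084525]
```

View pics/c6.png

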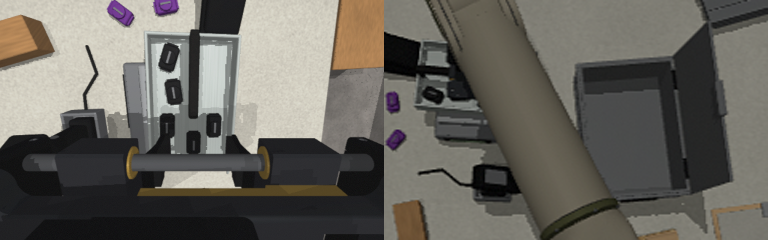

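Call:
carry_out:
  commands:
    - [[5, 40, -20], -2, 60]
    - [[4, 40, -30], 0, 50]
    - [[0, 8, -35], 0, 50]
    - [[0, 0, -15], 0, 50]
    - [[0, 0, 0], 0, 50]

```text
time_s: 19.15
position: [0.6523, 0.1873, 0.1403]
tcp_rot: [0.024, 0.742, 0.67, 0.031]
force: [-0.3, -1.0, -0.1]
opening: 0.0439
```

Run:
```python
from h import *
s,c,im=look("wrist");print(s['position'],yaw(s),s['opening'],s['tcp_rot']); save(im,"w7",(180,100,480,320),2)
```

```text
[0.65226482 0.1873038  0.14029227] -5.860338491962523 0.04389996322969504 [0.02390673 0.74175068 0.66951406 0.03138984]
```

View pics/w7.png

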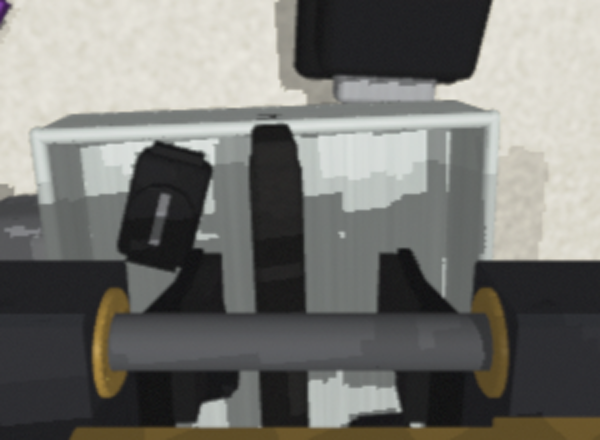

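Call:
carry_out:
  commands:
    - [[-2, 12, -8], 0, 50]
    - [[-1, 0, -8], 0, 50]
    - [[0, 0, -4], 0, 50]
    - [[0, 0, 0], 0, 50]
  grip_force: 60

```text
time_s: 19.6
position: [0.6524, 0.1968, 0.1246]
tcp_rot: [0.026, 0.744, 0.667, 0.034]
force: [-0.0, 0.6, -0.4]
opening: 0.0432
```

Call:
carry_out:
  commands:
    - [[-3, 2, -3], 0, 50]
    - [[0, 0, 0], 0, 0]
    - [[0, 0, 0], 0, 0]
    - [[0, 0, 0], 0, 0]
    - [[0, 0, 0], 0, 0]
    - [[0, 0, 0], 0, 0]
    - [[0, 0, 0], 0, 0]

```text
time_s: 20.3
position: [0.6497, 0.1981, 0.1231]
tcp_rot: [0.027, 0.744, 0.667, 0.034]
force: [-1.1, -0.7, 2.4]
opening: 0.0143
```

Call:
carry_out:
  commands:
    - [[0, 0, 5], 0, 0]
    - [[0, 0, 10], 0, 0]
    - [[0, 0, 15], 0, 0]
    - [[0, 0, 15], 0, 0]
    - [[0, 0, 10], 0, 0]
    - [[0, 0, 0], 0, 0]

```text
time_s: 20.9
position: [0.6491, 0.1985, 0.1823]
tcp_rot: [0.026, 0.744, 0.667, 0.034]
force: [0.8, -0.1, -4.1]
opening: 0.0134
```

Run:
```python
from h import *
s,c,im=look("side");print(s['position'],yaw(s),s['opening'],s['force'],s['moment']); save(im,"s8",(140,130,460,310),2)
```

```text
[0.64910962 0.19846991 0.18228593] -6.244876286045212 0.01338872167981765 [ 0.81384592 -0.05746022 -4.10237633] [ 0.41517275 -0.06625059  0.0566609 ]
```

View pics/s8.png

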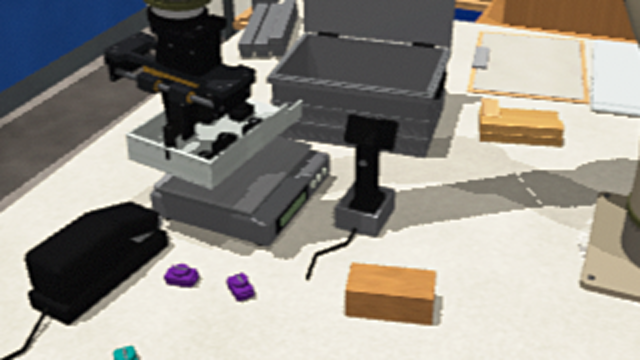

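Call:
carry_out:
  commands:
    - [[0, 0, 10], 0, 0]
    - [[0, 0, 20], 0, 0]
    - [[-3, -8, 20], 0, 0]
    - [[-6, -15, 15], 0, 0]
    - [[-8, -20, 10], 0, 0]
    - [[-8, -20, 10], 0, 0]
    - [[-8, -20, 10], 0, 0]
    - [[-8, -20, 10], 0, 0]

```text
time_s: 21.75
position: [0.6033, 0.096, 0.2884]
tcp_rot: [0.023, 0.741, 0.67, 0.031]
force: [-0.7, -0.8, -4.4]
opening: 0.0135
```

Call:
carry_out:
  commands:
    - [[-8, -20, 6], 0, 0]
    - [[-8, -20, 0], 0, 0]
    - [[-8, -20, 0], 0, 0]
    - [[-8, -20, 0], 0, 0]
    - [[-8, -20, 0], 0, 0]
    - [[-6, -20, 0], 0, 0]
    - [[-6, -18, 0], 0, 0]
    - [[-3, -12, 0], 0, 0]

```text
time_s: 22.55
position: [0.5437, -0.0599, 0.2981]
tcp_rot: [0.024, 0.741, 0.67, 0.031]
force: [0.6, -0.5, -4.1]
opening: 0.0134
```

Call:
carry_out:
  commands:
    - [[0, 0, 0], 0, 0]
    - [[0, 0, 0], 0, 0]
    - [[0, 0, 0], 0, 0]
  grip_force: 14

```text
time_s: 22.85
position: [0.5436, -0.0602, 0.2984]
tcp_rot: [0.024, 0.741, 0.67, 0.03]
force: [0.6, 0.9, -3.8]
opening: 0.0141
```

Run:
```python
from h import *
s=get_state();print(s['position'],s['opening'],s['force'],s['moment'])
```

```text
[ 0.5435865  -0.06020249  0.29840475] 0.014130911241435302 [ 0.58794899  0.86958117 -3.84996586] [0.36155581 0.02943595 0.00478552]
```

Call:
carry_out:
  commands:
    - [[0, 0, 0], 0, 0]
    - [[0, 0, 0], 0, 0]
    - [[0, 0, 0], 0, 0]
  grip_force: 9

```text
time_s: 23.15
position: [0.5441, -0.0578, 0.2986]
tcp_rot: [0.024, 0.74, 0.671, 0.031]
force: [-1.5, 0.3, -3.9]
opening: 0.0138
```

Run:
```python
from h import *
s=get_state();print(s['position'],s['opening'],s['force'],s['moment'])
s,c,im=look("side");save(im,"s9",(180,90,440,260),1.5)
```

```text
[ 0.54410225 -0.0577768   0.29862701] 0.013797417809798 [-1.53834788  0.29594978 -3.91501791] [-0.30500729  0.18681778  0.01880102]
```

Run:
```python
from h import *
s,c,im=look("side");save(im,"s9",(180,90,440,260),1.5)
print(s['force'],s['moment'])
a=cv2.imread("pics/s9.png");s,c,im=look("wrist");save(im,"w9",None,.6);b=cv2.imread("pics/w9.png")
b=b[:a.shape[0]]; a=a[:b.shape[0]]; cv2.imwrite("pics/c9.png",np.hstack([a,b]))
```

```text
[ 0.4580404  -0.92659882 -2.98978317] [-0.24168197  0.0988714  -0.01923636]
```

View pics/c9.png

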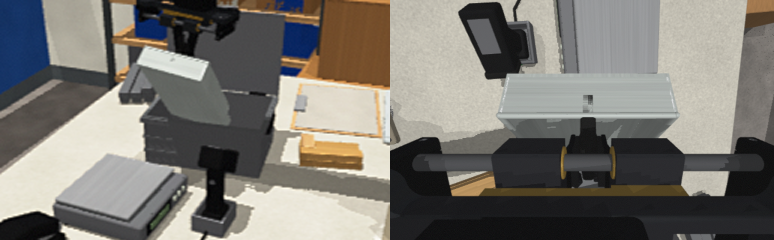

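Call:
carry_out:
  commands:
    - [[0, -15, 0], 0, 0]
    - [[0, 0, 0], 0, 0]
    - [[0, 0, 0], 0, 0]
    - [[0, 0, 0], 0, 0]
    - [[0, 0, 20], 0, 0]
    - [[0, 0, 40], 0, 0]
    - [[0, 15, 40], 0, 0]
    - [[0, 20, 20], 0, 0]

```text
time_s: 24.1
position: [0.5417, -0.042, 0.4185]
tcp_rot: [0.021, 0.742, 0.669, 0.029]
force: [1.6, 0.4, -3.2]
opening: 0.0138
```

Run:
```python
from h import *
s,c,im=look("top");print(s['position'],yaw(s),s['force'],s['moment'],s['tcp_rot']);save(im,"t10",(255,110,475,260),3.6)
```

```text
[ 0.54168185 -0.04198637  0.41852601] -5.9598140401628115 [ 1.56601506  0.4307144  -3.19303466] [-0.00414178 -0.09478764 -0.00085082] [0.02076078 0.74244597 0.66897296 0.02860349]
```

View pics/t10.png

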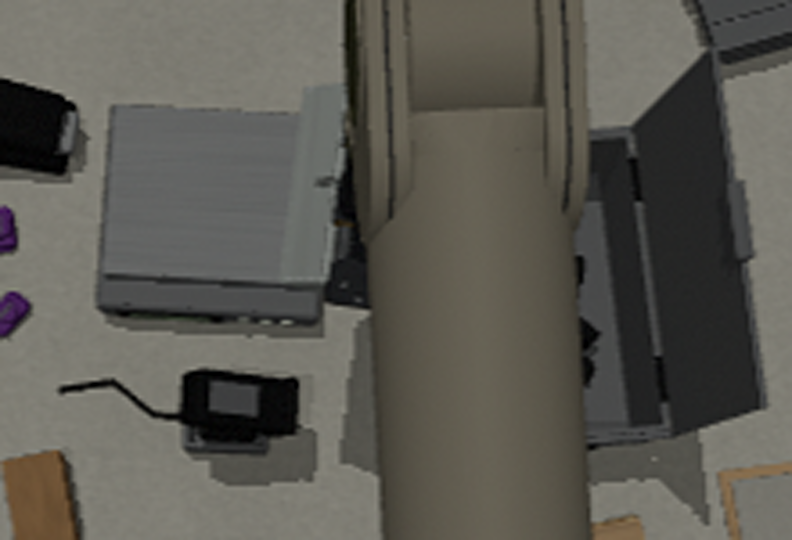

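Run:
```python
from h import *
c=calibration("top")
f=lambda p,z:np.round(ray(c,(p[0]/3.6+255,p[1]/3.6+110),z)*1000)[:2]
for n,p,z in [("TL",(112,107),.06),("BL",(104,276),.06),("BR",(322,283),.06),("TR?",(300,112),.06),("lidfree top",(716,52),.3),("lidfree bot",(765,405),.3),("rim r top",(634,130),.12),("rim r bot",(665,432),.12),("cup bl",(185,452),.03),("cup br",(266,452),.03),("head tl",(186,371),.165),("head tr",(299,378),.165),("head br",(297,436),.165),("head bl",(184,428),.165)]:
    print(n,f(p,z))
```

```text
TL [718. 187.]
BL [555. 189.]
BR [552. -13.]
TR? [717.   9.]
lidfree top [ 691. -308.]
lidfree bot [ 415. -335.]
rim r top [ 685. -289.]
rim r bot [ 414. -309.]
cup bl [396. 110.]
cup br [397.  35.]
head tl [452. 105.]
head tr [448.   9.]
head br [399.  10.]
head bl [403. 105.]
```

Call:
carry_out:
  commands:
    - [[10, 10, 0], 0, 0]
    - [[20, 20, -10], 0, 0]
    - [[20, 20, -20], 0, 0]
    - [[20, 20, -20], 0, 0]
    - [[20, 20, -20], 0, 0]
    - [[10, 12, -20], 0, 0]
    - [[0, 5, -10], 0, 0]
    - [[0, 0, 0], 0, 0]

```text
time_s: 24.95
position: [0.6453, 0.0756, 0.317]
tcp_rot: [0.023, 0.74, 0.671, 0.031]
force: [-0.5, -0.3, -3.3]
opening: 0.0136
```

Run:
```python
from h import *
c=calibration("top")
for z in (.05,.09): print(ray(c,(275.8,144.7),z))
s,c,im=look("side");print(s['position'],yaw(s),s['force'],s['moment'],s['qpos']);save(im,"s11",(130,60,400,270),2.2)
```

```text
[0.70318385 0.22294718 0.05      ]
[0.69031796 0.21772058 0.09      ]
[0.64527663 0.07562184 0.31703042] -5.5988894113544205 [-0.53907681 -0.27984386 -3.29948988] [-0.04292241  0.20865577  0.00894912] [ 0.39710826  0.41170229 -0.81754356  1.30518312  0.31715806  1.47320605
 -0.48300341]
```

View pics/s11.png

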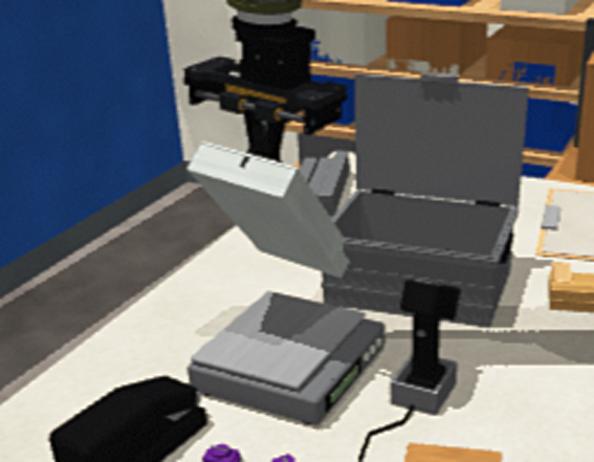

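Run:
```python
from h import *
c=calibration("side"); g=np.array([.645,.0756,.319])
def P(x,y,z,T):  # pan frame mm -> world, grip at pan (-97,0,62)
    T=np.radians(T); a=np.radians(-95.6); u=np.array([np.cos(a),np.sin(a),0]); v=np.array([-u[1],u[0],0])
    dx,dz=(x+97)/1e3,(z-62)/1e3
    return g+u*(dx*np.cos(T)+dz*np.sin(T))+v*y/1e3+np.array([0,0,1])*(-dx*np.sin(T)+dz*np.cos(T))
f=lambda q:np.round((proj(c,q)-[130,60])*2.2)
for T in (40,45,50,55,60): print(T,"lipcorner",f(P(100,-70,0,T)),"back wall bottom corner -",f(P(-135,-70,0,T)),"top +",f(P(-135,70,40,T)),"backbot+",f(P(-135,70,0,T)),P(100,0,0,T).round(3))
```

```text
40 lipcorner [360. 249.] back wall bottom corner - [281. 195.] top + [197. 145.] backbot+ [187. 175.] [ 0.634 -0.035  0.145]
45 lipcorner [354. 260.] back wall bottom corner - [280. 191.] top + [197. 142.] backbot+ [185. 171.] [ 0.636 -0.019  0.136]
50 lipcorner [349. 269.] back wall bottom corner - [279. 186.] top + [197. 139.] backbot+ [184. 167.] [ 0.637 -0.003  0.128]
55 lipcorner [343. 278.] back wall bottom corner - [278. 182.] top + [198. 136.] backbot+ [183. 162.] [0.639 0.014 0.122]
60 lipcorner [336. 287.] back wall bottom corner - [278. 176.] top + [198. 133.] backbot+ [182. 157.] [0.641 0.031 0.117]
```

Call:
carry_out:
  commands:
    - [[-1, 5, -20], 0, 0]
    - [[-1, 5, -20], 0, 0]
    - [[0, 4, -12], 0, 0]
    - [[0, 2, -6], 0, 0]
    - [[0, 0, 0], 0, 0]
  grip_force: 10

```text
time_s: 25.5
position: [0.6446, 0.0864, 0.2651]
tcp_rot: [0.027, 0.743, 0.668, 0.034]
force: [-0.0, -0.2, -3.2]
opening: 0.014
```

Call:
carry_out:
  commands:
    - [[0, 4, -10], 0, 0]
    - [[0, 12, -8], 0, 0]
    - [[0, 12, -8], 0, 0]
    - [[0, 10, -8], 0, 0]
    - [[0, 10, -8], 0, 0]
    - [[0, 10, -8], 0, 0]
    - [[0, 0, 0], 0, 0]

```text
time_s: 26.2
position: [0.6489, 0.1506, 0.2204]
tcp_rot: [0.031, 0.742, 0.668, 0.041]
force: [0.9, 0.9, -0.1]
opening: 0.0143
```

Run:
```python
from h import *
s=get_state();print(s['position'],s['opening'],s['force'],s['moment'])
```

```text
[0.64892572 0.15058508 0.22044726] 0.014273201884782719 [ 0.85041181  0.90533745 -0.13577312] [ 0.07927664 -0.07235449  0.13487436]
```

Call:
carry_out:
  commands:
    - [[-1, 7, -12], 0, 0]
    - [[-1, 7, -12], 0, 0]
    - [[-1, 7, -12], 0, 0]
    - [[-1, 3, -15], 0, 0]
    - [[-1, 3, -15], 0, 0]
    - [[0, 0, 0], 0, 0]

```text
time_s: 26.8
position: [0.6424, 0.1786, 0.1466]
tcp_rot: [0.03, 0.743, 0.668, 0.04]
force: [0.4, -0.7, -1.9]
opening: 0.014
```

Run:
```python
from h import *
s=get_state();print(s['position'],s['opening'],s['force'],s['moment'])
```

```text
[0.64239922 0.17860101 0.14660239] 0.013959768584781108 [ 0.36565585 -0.7332132  -1.93869935] [-0.20945707  0.13609593  0.04311466]
```

Call:
carry_out:
  commands:
    - [[0, 3, -10], 0, 0]
    - [[0, 3, -9], 0, 0]
    - [[0, 0, -5], 0, 0]
    - [[0, 0, 0], 0, 0]

```text
time_s: 27.2
position: [0.6444, 0.1846, 0.1229]
tcp_rot: [0.032, 0.743, 0.667, 0.041]
force: [0.9, -1.2, -0.9]
opening: 0.0151
```

Run:
```python
from h import *
s=get_state();print(s['position'],s['opening'],s['force'],s['moment'])
```

```text
[0.64442328 0.1846419  0.12294051] 0.01513479610221621 [ 0.92671018 -1.22476286 -0.8595423 ] [-0.18774503  0.29867402  0.06713115]
```

Call:
carry_out:
  commands:
    - [[0, 0, -3], 0, 0]
    - [[0, 0, 0], 0, 0]
    - [[0, 0, 0], 0, 40]
    - [[0, 0, 0], 0, 50]
    - [[0, 0, 0], 0, 50]
    - [[0, 0, 0], 0, 50]

```text
time_s: 27.8
position: [0.6451, 0.1846, 0.1213]
tcp_rot: [0.032, 0.744, 0.667, 0.042]
force: [-0.5, 1.0, -0.5]
opening: 0.0387
```

Call:
carry_out:
  commands:
    - [[0, 0, 20], 0, 50]
    - [[0, 0, 45], 0, 50]
    - [[0, -30, 40], 0, 50]
    - [[0, -45, 20], 0, 50]
    - [[0, -40, 0], 0, 50]
    - [[0, 0, 0], 0, 50]

```text
time_s: 28.4
position: [0.643, 0.0672, 0.25]
tcp_rot: [0.032, 0.742, 0.668, 0.041]
force: [1.2, -1.4, 0.0]
opening: 0.0436
```

Run:
```python
from h import *
s,c,im=look("wrist");print(s['position'],yaw(s),s['opening'],s['force'],s['tcp_rot'],s['qpos'])
save(im,"w12")
m=(im.max(2)<50).astype(np.uint8)*255; m[215:]=0
for k in cv2.findContours(m,cv2.RETR_EXTERNAL,cv2.CHAIN_APPROX_NONE)[0]:
    if cv2.contourArea(k)>150:
        P=np.array([ray(c,q,.133)[:2] for q in k[:,0]],np.float32)*1000; r=cv2.minAreaRect(P)
        print(cv2.boundingRect(k),np.round(r[0]),np.round(r[1]),round(r[2],1), "min-y pt",P[P[:,1].argmin()].round(), "max-y",P[P[:,1].argmax()].round())
```

```text
[0.64295682 0.06716149 0.24999109] -5.986682643254127 0.04358020472454468 [ 1.15558697 -1.35906391  0.00718694] [0.03172929 0.7420598  0.66830982 0.04126123] [ 0.43636559  0.40918591 -0.81370336  1.45254077  0.32997649  1.30776639
 -0.49561721]
(0, 168, 152, 47) [448.  99.] [ 39. 115.] 82.1 min-y pt [499.  72.] max-y [482. 112.]
(120, 44, 24, 113) [510. 161.] [83. 16.] 76.3 min-y pt [497. 121.] max-y [512. 203.]
(292, 7, 21, 154) [642. 159.] [116.  13.] 85.2 min-y pt [640. 101.] max-y [642. 217.]
(313, 0, 66, 16) [682. 214.] [10. 50.] 85.8 min-y pt [703. 207.] max-y [657. 221.]
```

Call:
carry_out:
  commands:
    - [[0, 0, 45], 0, 20]
    - [[-10, -20, 40], 0, 0]
    - [[-20, -35, 25], 0, 0]
    - [[-20, -35, 20], 0, 0]
    - [[-20, -35, 20], 0, 0]
    - [[-15, -35, 10], 0, 0]
    - [[0, -15, 0], 0, 0]
    - [[0, 0, 0], 0, 0]

```text
time_s: 29.25
position: [0.5522, -0.0995, 0.4127]
tcp_rot: [0.028, 0.737, 0.674, 0.041]
force: [0.3, -1.0, 0.7]
opening: 0.0006
```

Run:
```python
from h import *
s,c,im=look("wrist");print(s['position'],yaw(s),s['opening'],s['tcp_rot'])
s,c2,t=look("top")
save(im,"w13",None,.6); a=cv2.imread("pics/w13.png"); save(t,"t13",(360,120,480,245),1.92)
b=cv2.imread("pics/t13.png"); b=cv2.copyMakeBorder(b,0,max(0,a.shape[0]-b.shape[0]),0,0,cv2.BORDER_CONSTANT)[:a.shape[0]]
cv2.imwrite("pics/c13.png",np.hstack([a,b]))
```

```text
[ 0.55224882 -0.09949664  0.41270435] -5.044988003165315 0.0005654215969878766 [0.02813645 0.73662051 0.67445651 0.04131568]
```

View pics/c13.png

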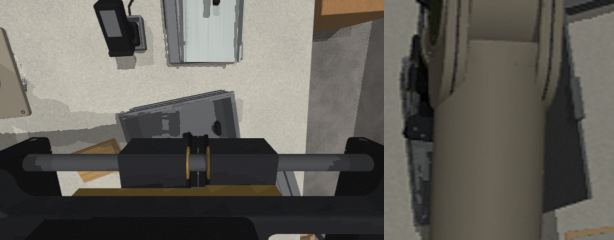

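Call:
carry_out:
  commands:
    - [[-8, -40, 10], 0, 0]
    - [[-8, -40, 10], 0, 0]
    - [[-8, -40, 10], 0, 0]
    - [[-8, -40, 10], 0, 0]
    - [[-5, -40, 0], 0, 0]
    - [[0, -15, 0], 0, 0]
    - [[0, 0, 0], 0, 0]

```text
time_s: 30.05
position: [0.5209, -0.2995, 0.4483]
tcp_rot: [0.022, 0.725, 0.687, 0.044]
force: [1.5, -0.3, 0.3]
opening: 0.0004
```

Run:
```python
from h import *
s,c,im=look("wrist");print(s['position'],yaw(s),s['opening'],s['tcp_rot'],s['time_s'])
cv2.imwrite("pics/w14.png",im[:,:,::-1])
# tote interior floor corners in picture
q=np.array([proj(c,(x,y,.005)) for x,y in [(.41,-.12),(.65,-.105),(.665,-.275),(.43,-.29)]]).round();print(q.tolist())
m=np.zeros(im.shape[:2],np.uint8);cv2.fillConvexPoly(m,q.astype(np.int32),255)
g=im.max(2); print(np.percentile(g[m>0],[5,20,50,80]))
for th in(30,38,46):
    k=((g<th)&(m>0)).astype(np.uint8)*255
    for a in cv2.findContours(k,cv2.RETR_EXTERNAL,cv2.CHAIN_APPROX_NONE)[0]:
        if cv2.contourArea(a)>60: print(th,cv2.boundingRect(a),cv2.contourArea(a),np.round(ray(c,a[:,0].mean(0),.02)[:2],3))
```

```text
[ 0.52094145 -0.29946379  0.44826648] -3.115539416351538 0.0004368229315372045 [0.02169453 0.72520406 0.68680461 0.04367876] 30.05
[[238.0, 58.0], [374.0, 43.0], [383.0, 139.0], [260.0, 155.0]]
[ 41.  79. 139. 141.]
38 (314, 112, 28, 22) 211.0 [ 0.557 -0.24 ]
46 (295, 128, 15, 16) 121.5 [ 0.512 -0.258]
46 (278, 120, 19, 23) 253.5 [ 0.484 -0.249]
46 (313, 112, 31, 23) 329.5 [ 0.558 -0.241]
46 (365, 94, 13, 24) 215.0 [ 0.64  -0.212]
```

Run:
```python
import cv2,numpy as np
im=cv2.imread("pics/w14.png"); g=im.max(2)
r=g[100:158:2,262:384:2]
print("\n".join("".join(" .:-=+*#%@"[::-1][min(9,v//16)] for v in row) for row in r))
```

```text
...................................................-#%####+==
..................................................:*#%####+==
.................................................:=+######+==
.................................................:=*######+==
.................................................:=*%#####+==
.................................................:=+%%####+==
..........................:=*##%=................:-+#%####+==
.........................+%%%%%%*.................:==%####+==
........................:+%#%%%%#:.................-=*%###===
.............-..........:=#%%%%%%=..................-=***====
...........-###=........:=#%%%%##*...................--.=====
...........*#####+......-=*#####%#=+++==-...............=====
..........+######*:.....==+##%%#%##%####*...............=====
.........:*#######-.....==+%%%####%######-..............=====
.........=#######+:+#+:.-==*%#%#+*%######+..............-====
........:*#######-=#%##=.==-==-:=+%######*..............-====
........-########=*#%###+-:.....=+%######*..............-====
........+#######*########:......==*####**=..............:====
.......-########*%%#####+:......---===::::...............====
.......-*######+=+#####*::...............................====
........=######-==####*::................................====
.........-+###+:-==###-:.................................====
...........-=-...-==+-:..................................-+++
..................-................................:-==++++++
:............................................:-==++++++++++++
::::...................................:--=++++++++++++++++++
:::::::..........................:--=+++++++++++++++++++++++*
:::::::::::.................--=++++++++++++++++++++===--#####
:::::::::::::.........--=++++++++++++++++++++===-:.....-##***
```

Call:
carry_out:
  commands:
    - [[-10, -40, 0], 0, 0]
    - [[-10, -40, 0], 0, 0]
    - [[-10, -40, 0], 0, 0]
    - [[0, -20, 0], 0, 0]
    - [[0, 0, -40], 0, 0]
    - [[0, 0, -45], 0, 0]
    - [[0, 0, -40], 0, 0]
    - [[0, 0, -20], 0, 0]

```text
time_s: 30.9
position: [0.5049, -0.4173, 0.303]
tcp_rot: [0.024, 0.713, 0.699, 0.05]
force: [1.0, -0.2, -0.3]
opening: 0.0003
```

Call:
carry_out:
  commands:
    - [[-15, 10, 5], 0, 0]
    - [[-10, 25, 3], 0, 0]
    - [[0, 30, 0], 0, 0]
    - [[0, 30, 0], 0, 0]
    - [[0, 20, 0], 0, 0]
    - [[0, 20, 0], 0, 0]

```text
time_s: 31.5
position: [0.4834, -0.262, 0.3038]
tcp_rot: [0.018, 0.707, 0.705, 0.05]
force: [0.2, -1.0, -1.1]
opening: 0.0004
```

Call:
carry_out:
  commands:
    - [[0, 20, -3], 0, 0]
    - [[0, 20, -6], 0, 0]
    - [[0, 20, -8], 0, 0]

```text
time_s: 31.8
position: [0.4855, -0.1909, 0.287]
tcp_rot: [0.019, 0.703, 0.709, 0.049]
force: [0.1, -1.1, -0.2]
opening: 0.0006
```

Call:
carry_out:
  commands:
    - [[0, 0, -18], 0, 0]
    - [[0, 2, -18], 0, 0]
    - [[0, 5, -15], 0, 0]
    - [[0, 0, 0], 0, 0]

```text
time_s: 32.2
position: [0.4877, -0.1673, 0.2345]
tcp_rot: [0.019, 0.696, 0.716, 0.049]
force: [-0.1, 0.0, -0.1]
opening: 0.0005
```

Run:
```python
from h import *
s,c,im=look("wrist");print(s['position'],yaw(s),s['force'],s['moment'])
cv2.imwrite("pics/w15.png",im[:,:,::-1])
s,c,t=look("side");cv2.imwrite("pics/s15.png",t[:,:,::-1])
r=t.max(2)[90:215:3,260:390:2]
print("\n".join("".join(" .:-=+*#%@"[::-1][min(9,v//26)] for v in row) for row in r))
```

```text
[ 0.48772175 -0.16727543  0.23448362] 1.669932820129958 [-0.06096459  0.00862671 -0.09069422] [-0.04332725  0.05254379  0.02152142]
=======-:.  ..===+++++++++*+++==+**#@@@@@@@@@@@@@++**********#***
:::-=*+========+=====-:.. ..:===+++*@@@@@@@@@@@@*#+**#*******#***
::::-***************+===============@@@@@@@@@@@@*++*#****#*******
::::-*****************--+%%%%%=====%@@@@@@@@@@@%+=-:.  .:====++++
::::-*****************=%%%%%@@@@@@%@@@@@@@@@@@@*===+=++++++++===-
:::::*****************%@@@@@@@%%#*%@@@@@@@@@@@@==************+===
:::..****************+%@@@@%%%%@%@@@@@@@@@@@@@@@%@@@%#***********
..:++**************++++@%%@#===+****+*%%@@@@@@@@@@@@@@#**********
+++++#***********++++++%@#*#%#*#@%%%@@%%#**+*@@@@%%%@@***********
====-.   .:===++++++++++==+===+@@@@%#@@@%%@%+***#@@@%************
::-*+===========:.   .===++*#*+==+%@@@@@@#%#*****@@@#************
::-###########*+====+++++==-..  .=%@@*@@#*+++**#%@@#*************
::-#####################*-+=======*@@@@+.   .===%@**************+
:::#######+:++--+**#%%%##+********#@@@@===+++++++=-..  .:===++*=-
:::*+==#=+=+++= ...      .-=++*****@@@%***::
[... 1103 characters left out ...]
##########################=====    =====
.      .=#####################***#################*=====:===+=---
      ..***################@@@@@%%%%%#####**######+=========++*++
...    .:##########****####@@@@@@@@@@@@@#########*+++++==-==+++++
.........+###=#:=#########%@@@@@@@@@@@@%#########++++++++++++++++
........... -+=*+*########@@@@@@@@@@@@@%#***####*++++++++++++++++
..........:++++++: :++*####%@@@@@@@@@@@#########+++++++++++++++++
.........++++++*==.          %@@@@@@@@%########+---+-....:-:.....
.......=++++++*+*#++++-      %@@@@@:   .:+**###=====   ..........
.....:++++++*+=#*=+=+*+      %%%@@@.                        .....
=...+++++++*=*#=++=+#*+ ... .@@@@@@.                            .
```

Call:
carry_out:
  commands:
    - [[0, 6, -15], 0, 0]
    - [[0, 6, -15], 0, 0]
    - [[0, 4, -15], 0, 0]
    - [[0, 2, -15], 0, 0]
    - [[0, 2, -12], 0, 0]
    - [[0, 0, -8], 0, 0]

```text
time_s: 32.9
position: [0.4927, -0.1467, 0.1609]
tcp_rot: [0.025, 0.695, 0.717, 0.051]
force: [0.4, -0.3, 0.6]
opening: 0.0007
```

Run:
```python
from h import *
s=get_state();print(s['position'],s['force'],s['moment'])
```

```text
[ 0.49266091 -0.14671901  0.16089154] [ 0.44546003 -0.27388234  0.6158748 ] [0.06939413 0.09640543 0.05655649]
```

Call:
carry_out:
  commands:
    - [[0, 2, -8], 0, 0]
    - [[0, 1, -6], 0, 0]
    - [[0, 0, -4], 0, 0]

```text
time_s: 33.2
position: [0.4936, -0.144, 0.1435]
tcp_rot: [0.026, 0.695, 0.716, 0.051]
force: [-24.3, 5.7, 54.9]
opening: 0.0006
```

Call:
carry_out:
  commands:
    - [[0, 0, -4], 0, 0]
    - [[0, 0, 0], 0, 0]

```text
time_s: 33.4
position: [0.495, -0.144, 0.1451]
tcp_rot: [0.028, 0.695, 0.717, 0.05]
force: [0.0, -0.7, -0.1]
opening: 0.0013
```

Call:
carry_out:
  commands:
    - [[0, 0, -2], 0, 0]

```text
time_s: 33.5
position: [0.4957, -0.1442, 0.1442]
tcp_rot: [0.028, 0.695, 0.716, 0.051]
force: [-7.0, 1.1, 13.9]
opening: 0.0005
```

Call:
carry_out:
  commands:
    - [[0, 0, -1], 0, 0]

```text
time_s: 33.6
position: [0.4957, -0.1441, 0.1441]
tcp_rot: [0.029, 0.695, 0.716, 0.05]
force: [-9.3, 2.6, 17.3]
opening: 0.0002
```

Call:
carry_out:
  commands:
    - [[0, 0, 20], 0, 20]
    - [[0, 0, 45], 0, 60]
    - [[-5, 15, 45], 0, 100]
    - [[-14, 40, 35], 0, 100]
    - [[-14, 40, 10], -2, 100]
    - [[-14, 40, 0], -2, 100]
    - [[-14, 40, 0], 0, 100]
    - [[-10, 20, 0], 0, 100]

```text
time_s: 34.4
position: [0.4231, 0.0516, 0.3003]
tcp_rot: [0.03, 0.723, 0.688, 0.051]
force: [0.3, 0.7, 0.7]
opening: 0.0566
```

Run:
```python
from h import *
s,c,im=look("wrist");print(s['position'],yaw(s),s['opening'],s['tcp_rot'],s['qpos'])
cv2.imwrite("pics/w16.png",im[:,:,::-1])
m=((im.max(2)<70)).astype(np.uint8)*255; m[225:]=0
for k in cv2.findContours(m,cv2.RETR_EXTERNAL,cv2.CHAIN_APPROX_NONE)[0]:
    if cv2.contourArea(k)>300:
        r=cv2.minAreaRect(k);print("dark",cv2.boundingRect(k),cv2.contourArea(k),np.round(r[0]),np.round(r[1]),round(r[2],1))
s,c,t=look("top");cv2.imwrite("pics/t16.png",t[:,:,::-1])
hsv=cv2.cvtColor(t,cv2.COLOR_RGB2HSV)
m=((t.min(2)>140)).astype(np.uint8)*255
n=np.zeros_like(m);n[130:260,350:470]=m[130:260,350:470]
for k in cv2.findContours(n,cv2.RETR_EXTERNAL,cv2.CHAIN_APPROX_NONE)[0]:
    if cv2.contourArea(k)>60:
        r=cv2.minAreaRect(k);P=ray(c,r[0],.127);print("white",cv2.boundingRect(k),cv2.contourArea(k),r,P.round(3))
r=t.max(2)[135:245:3,340:470:2]
print("\n".join("".join(" .:-=+*#%@"[::-1][min(9,v//22)] for v in row) for row in r))
```

```text
[0.42314128 0.05158836 0.30031266] -2.8114409229155086 0.0566169554791058 [0.02992062 0.72296517 0.6883328  0.05122583] [ 0.91903067 -0.30995872 -0.91095176  1.88742742 -0.28041795  1.33813079
  0.01869948]
dark (290, 129, 54, 96) 4515.0 [316. 176.] [95. 53.] 90.0
dark (375, 56, 9, 102) 331.5 [379. 106.] [  7. 101.] 1.4
dark (477, 0, 75, 129) 3428.5 [514.  64.] [128.  74.] 90.0
=================================================================
=================================================================
=================================================================
*+==+=====================================+**====================
****+==================+++*******************#===================
====+==========#******************************===================
====+==========***************#*******###%##***==================
===+*==========%***###%%#*********************%==================
===+*=========+%******************************%==================
===**=========+#***********************####%#*#+=================
===**=========*%***########*********************===========
[... 1022 characters left out ...]
*******************#**#**#==============
+#++#+++++=+=====#%******#*******####*%***********@==============
+#++#+++++++=====*%*******************************%+=============
*#++#+++++++=====*#********************************==============
*#++#+*+++=+=====*#******************######********==============
**++*++=++=+=====*##***#***************************==============
+++**+*#=++=======##***************************#%%#+=============
*++*++##=++=======#%********##%%%@@@@@@@%*******=================
*++#++*#=+========###****************************================
*++#++#++=+=======+******************************+===============
*++#++#+==+=========*****************************========+==++===
```

Run:
```python
from h import *
t=cv2.imread("pics/t16.png");c=calibration("top")
g=t.min(2).astype(int); roi=g[168:212,384:420]
print("\n".join(" ".join(f"{v//10:2d}" for v in row[::1]) for row in roi[::2]))
print("label~",ray(c,(401,190.5),.127).round(3))
w=calibration("wrist")
for r in (140,160,180,200,220):
    for z in (.165,.18): print(r,z,[ray(w,(u,r),z)[:2].round(3).tolist() for u in(290,344)])
im=cv2.imread("pics/w16.png").max(2)
for r in(135,150,165,180,195,210,222): 
    d=np.where(im[r,260:370]<70)[0]+260; print(r,d.min(),d.max())
```

```text
7  7  7  7  7  7  7  7  7  7  7  7  7  7  7  7  7  7  7  7  7  7  6  7  7  7  6  6  7  7  7  7  7  7  7  6
 7  7  7  7  7  7  7  7  7  7  7  7  7  7  7  7  7  7  7  7  7  7  7  7  6  7  7  7  7  7  7  7  7  7  7  7
 7  7  7  7  7  7  7  7  7  7  7  7  7  7  7  7  7  6  7  7  6  7  6  6  6  6  7  6  6  6  7  7  6  7  7  7
 7  7  7  7  7  7  7  7  7  7  7  6  7  6  6  7  7  7  7  7  8  8  8  8  7  7  6  7  7  6  7  7  6  7  7  7
 7  7  7  7  7  7  6 10 10 10 10 10 10 10 10 10 10 10 10 10 10 10 10 10  9  7  6  6  7  6  7  7  6  7  7  6
 7  7  7  7  6  7  6  8 10 10  9  8  8  6  4  4  3  3  2  1  0  0  4  9 11  8  6  6  7  7  7  7  7  7  7  7
 7  7  7  7  7  7  6  6  9 10  8  6  7  7  6  4  5  6  6  6  7  8  8  9 10  9  7  7  7  7  7  7  6  7  7  7
 7  7  7  7  7  7  6  6  9 10  6  3  5  6  6  6  6  6  4  5  6  8  8 10 11  8  7  6  7  7  7  7  7  6  7  7
 7  7  7  7  7  7  7  5  9 10  9  4  0  0  1  3  3  3  5  6  4  3  3  9 11  8  6  6  7  7  7  6  7  7  7  7
 7  7  7  7  7  7  7  6  9 10  9  6  5  5  4  2  1  0  0  0  0  0  0  4  9 11  8  6  6  7  7  6  7  7  6  7
 7  7  7  7  7  7  7 
[... 1104 characters left out ...]
 7  7  7  7  7  7  7  7  7  7  7  7  7  7  7  7  7  7  7  7  7
 7  7  7  7  7  7  7  7  7  7  7  7  7  7  7  7  7  7  7  7  7  6  7  7  7  7  7  7  7  7  7  7  7  7  7  7
label~ [ 0.535 -0.189  0.127]
140 0.165 [[0.404, 0.103], [0.453, 0.1]]
140 0.18 [[0.405, 0.104], [0.451, 0.101]]
160 0.165 [[0.403, 0.085], [0.452, 0.082]]
160 0.18 [[0.403, 0.087], [0.45, 0.084]]
180 0.165 [[0.401, 0.067], [0.451, 0.063]]
180 0.18 [[0.402, 0.07], [0.449, 0.066]]
200 0.165 [[0.4, 0.048], [0.451, 0.044]]
200 0.18 [[0.4, 0.052], [0.448, 0.048]]
220 0.165 [[0.398, 0.028], [0.45, 0.024]]
220 0.18 [[0.399, 0.033], [0.448, 0.029]]
135 291 338
150 291 342
165 291 342
180 290 341
195 295 339
210 294 338
222 294 339
```

Call:
carry_out:
  commands:
    - [[2, 10, -35], 0, 100]
    - [[0, 0, -35], 0, 100]
    - [[0, 0, -30], 0, 100]
    - [[0, 0, -10], 0, 100]
    - [[0, 0, 0], 0, 100]

```text
time_s: 35.0
position: [0.4264, 0.0595, 0.188]
tcp_rot: [0.033, 0.723, 0.688, 0.052]
force: [-0.3, -0.0, 0.7]
opening: 0.0867
```

Call:
carry_out:
  commands:
    - [[0, 3, -20], 0, 100]
    - [[0, 2, -18], 0, 100]
    - [[0, 0, -6], 0, 100]
    - [[0, 0, 0], 0, 80]
  grip_force: 20

```text
time_s: 35.4
position: [0.43, 0.0631, 0.1475]
tcp_rot: [0.034, 0.724, 0.687, 0.054]
force: [-0.1, 0.2, -0.4]
opening: 0.084
```

Call:
carry_out:
  commands:
    - [[-4, 0, -3], 0, 80]
    - [[0, 0, 0], 0, 0]
    - [[0, 0, 0], 0, 0]
    - [[0, 0, 0], 0, 0]
    - [[0, 0, 0], 0, 0]
    - [[0, 0, 0], 0, 0]
    - [[0, 0, 0], 0, 0]

```text
time_s: 36.1
position: [0.4274, 0.0625, 0.1476]
tcp_rot: [0.036, 0.724, 0.687, 0.055]
force: [-0.9, 0.7, 0.1]
opening: 0.0489
```

Run:
```python
from h import *
s=get_state();print(s['position'],s['opening'],s['force'],s['moment'])
```

```text
[0.42737061 0.06250945 0.14756899] 0.048914360767795304 [-0.90941632  0.66679579  0.14809504] [-0.07960559  0.2127232  -0.00230605]
```

Call:
carry_out:
  commands:
    - [[0, 0, 0], 0, 0]
    - [[0, 0, 0], 0, 0]
    - [[0, 0, 8], 0, 0]
    - [[0, 0, 10], 0, 0]
    - [[0, 0, 0], 0, 0]
  grip_force: 20

```text
time_s: 36.6
position: [0.4262, 0.0626, 0.1664]
tcp_rot: [0.035, 0.724, 0.687, 0.054]
force: [-1.7, -0.0, -2.2]
opening: 0.0468
```

Run:
```python
from h import *
s=get_state();print(s['position'],s['opening'],s['force'],s['moment'],s['qpos'])
```

```text
[0.426156   0.06263904 0.16635614] 0.046808944633549454 [-1.7186629  -0.04405527 -2.2495439 ] [-0.0474529   0.52219287  0.09424538] [ 0.9482211  -0.17429268 -1.08812851  2.08974421 -0.1889014   1.01218201
 -0.1049321 ]
```

Call:
carry_out:
  commands:
    - [[0, -8, 0], 0, 0]
    - [[0, -8, 0], 0, 0]
    - [[0, -8, 0], 0, 0]
    - [[0, -8, 0], 0, 0]

```text
time_s: 37.0
position: [0.424, 0.0308, 0.1659]
tcp_rot: [0.032, 0.723, 0.688, 0.053]
force: [-3.8, 3.0, 0.8]
opening: 0.0466
```

Call:
carry_out:
  commands:
    - [[0, -8, 0], 0, 0]
    - [[0, -8, 0], 0, 0]
    - [[0, 0, 0], 0, 0]

```text
time_s: 37.3
position: [0.4222, 0.0125, 0.1645]
tcp_rot: [0.03, 0.724, 0.687, 0.052]
force: [-2.5, 1.0, 0.6]
opening: 0.0464
```

Run:
```python
from h import *
s,c,im=look("side");print(s['position'],s['opening'],s['force'],s['moment'],s['tcp_rot'])
cv2.imwrite("pics/s17.png",im[:,:,::-1])
r=im.max(2)[165:255:2,285:365]
print("\n".join("".join(" .:-=+*#%@"[::-1][min(9,v//20)] for v in row) for row in r))
```

```text
[0.42219966 0.01252555 0.16451682] 0.04644257988624709 [-2.50379716  1.03249834  0.58836688] [0.44890858 0.92454911 0.04928491] [0.02974744 0.72408221 0.68711026 0.05195692]
----=++=-------------------------+#%%@@@@@#**###**++===-=*#%%%%%%@@%@@%%%%%%%%#%
-----------------------------------=#@@@@%+------=+*###*#%@%%%#%##%%%@%#*#%%%%%%
##********+==----------------------=#@@@@@%+-----------=#%%%%%%%%%*+#%+-:=*@@@@@
**********++*#####**+==-----------:-*@@@@@@%#*=-------=*%%%%%%%%%*+**+++*##@@@@@
************************************#@@@@@%%@@@@@@%%*+=--=#@@%%%@%*=-+*###%@@@@%
*****#***#**************##**********#@@%%%%%%%%%@@@@@@@#*%@@@@%+-=-----=#%@@@@= 
***************#*******##*****#**#**#@@%%%%%%%%%%%%%%@@@@@@@@@####******#@%%%-  
##*#*****#*******#**#*#*************#%%%%%%%%%%%%%%%@@@@@@@@@#*********#%%%%*   
+***#********##*#*#***#************#%@@%%%%%%%%%%%%%@@@@@@@@%#*********#####*-. 
*************+++***#***#***********#%@@@@@@@@%%%%%%@@@@@@@@%#***#****###*###+-::
****##*******#*********#******#*#**#%%@@@@@@@@@@@@@@@@@@@@@%*****#**##**#***=:::
********#******#*****#*************
[... 1966 characters left out ...]
   ......         .::::
*#*+--:::             .*************+=-:-=--+####*=::                           
#+--::::              .*******************+*####*=::                            
=--::.                :*********************###+-::                             
-::.                  .+********#***********##+-::                              
:::                          -*%@#***********=::                                
:                             *%=   :-++**#*=::                                 
                             ##-                                                
                         :=#@+                                                  
                    -*%@@*+-
```

Call:
carry_out:
  commands:
    - [[0, 0, 0], 0, 0]
    - [[0, 0, 0], 0, 0]
    - [[0, 5, 10], 0, 0]
    - [[0, 0, 20], 0, 0]
    - [[0, 0, 30], 0, 0]
    - [[0, 0, 30], 0, 0]
    - [[10, -5, 20], 0, 0]
    - [[20, -15, 0], 0, 0]
  grip_force: 60

```text
time_s: 38.15
position: [0.4555, 0.0013, 0.2855]
tcp_rot: [0.037, 0.721, 0.689, 0.054]
force: [0.2, -0.1, -2.9]
opening: 0.0459
```

Call:
carry_out:
  commands:
    - [[25, -20, 0], 0, 0]
    - [[25, -20, 0], 0, 0]
    - [[20, -18, 0], 0, 0]
    - [[5, -5, 0], 0, 0]
    - [[0, 0, 0], 0, 0]

```text
time_s: 38.65
position: [0.5393, -0.0659, 0.293]
tcp_rot: [0.044, 0.722, 0.688, 0.059]
force: [0.2, 0.1, -2.0]
opening: 0.0462
```

Run:
```python
from h import *
s=get_state();print(s['position'],s['opening'],s['force'],s['moment'],s['tcp_rot'],s['qpos'])
```

```text
[ 0.53928143 -0.06594473  0.29303315] 0.04617389012937642 [ 0.21387793  0.13448174 -2.04692814] [-0.04018272  0.20085246  0.05576015] [0.04439916 0.72220334 0.68773725 0.05889416] [ 1.00273535  0.10436029 -0.99783207  1.6746064   0.07211875  1.2641328
 -0.05179949]
```

Run:
```python
from h import *
s,c,im=look("side"); save(im,"s18",(280,60,410,210),4); a=cv2.imread("pics/s18.png")
s,c,w=look("wrist"); save(w,"w18",None,1); 
b=cv2.imread("pics/w18.png")[100:300,200:470]; 
b=cv2.copyMakeBorder(b,0,a.shape[0]-b.shape[0],0,0,cv2.BORDER_CONSTANT)
cv2.imwrite("pics/c18.png",np.hstack([a,b]))
```

```text
(no output)
```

View pics/c18.png

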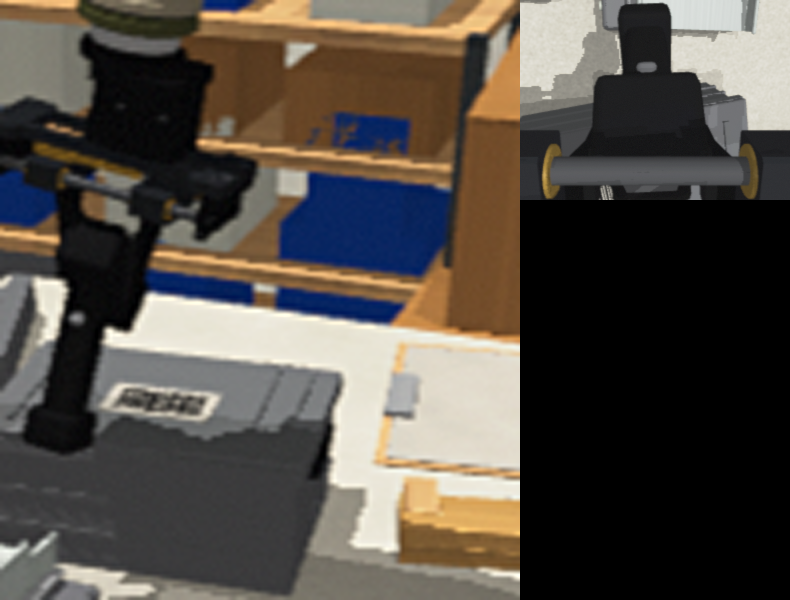

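```bash
cat >> h.py <<'E'
from scipy.spatial.transform import Rotation as Ro
LABEL=np.array([.537,-.189,.127])
def scan(s,T,g=(.0095,0,.141)):
    q=s['tcp_rot'];Rt=Ro.from_quat([q[1],q[2],q[3],q[0]]).as_matrix()
    x,y,z=-Rt[:,0],Rt[:,1],-Rt[:,2]; t=np.radians(T)
    Rs=np.column_stack([x*np.cos(t)-z*np.sin(t),y,z*np.cos(t)+x*np.sin(t)])
    o=s['position']+.002*z-Rs@np.array(g)
    return Rs,o
def beamcheck(s,T,**k):
    Rs,o=scan(s,T,**k); b=o+Rs@[.054,0,.110]; B=Rs@Ro.from_euler('y',30,degrees=True).as_matrix()
    v=B.T@(LABEL-b); hit=b+B[:,0]*(.127-b[2])/B[2,0]
    return v*1000, np.degrees(np.arccos(-B[2,0])), hit, b
E
python3 - <<'E'
from h import *
s=get_state(); cs=calibration("side");cw=calibration("wrist")
fs=lambda X:((proj(cs,X)-[280,60])*4).round().tolist()
fw=lambda X:(proj(cw,X)-[200,100]+[520,0]).round().tolist()
for T in (10,15,20,25,30):
    R,o=scan(s,T); p=lambda *a:o+R@np.array(a)
    print(T,"side foot bl",fs(p(-.028,.021,0)),fs(p(-.028,-.021,0)),fs(p(.028,-.021,0)),"wrist footback",fw(p(-.028,.021,0)),fw(p(-.028,-.021,0)),"nose side",fs(p(.041,-.023,.094)))
    v,a,h,b=beamcheck(s,T);print("   beam",v.round(),a.round(1),h.round(3),b.round(3))
E
```

```text
10 side foot bl [20.0, 436.0] [69.0, 453.0] [98.0, 437.0] wrist footback [675.0, 23.0] [627.0, 23.0] nose side [132.0, 321.0]
   beam [149. -19. -39.] 49.2 [ 0.553 -0.252  0.127] [ 0.542 -0.103  0.256]
15 side foot bl [14.0, 435.0] [63.0, 453.0] [92.0, 442.0] wrist footback [676.0, 9.0] [626.0, 9.0] nose side [129.0, 325.0]
   beam [152. -19. -21.] 44.3 [ 0.555 -0.222  0.127] [ 0.543 -0.099  0.253]
20 side foot bl [8.0, 433.0] [58.0, 450.0] [85.0, 445.0] wrist footback [677.0, -4.0] [625.0, -4.0] nose side [126.0, 329.0]
   beam [154. -19.  -3.] 39.4 [ 0.556 -0.196  0.127] [ 0.543 -0.096  0.25 ]
25 side foot bl [3.0, 429.0] [53.0, 446.0] [79.0, 448.0] wrist footback [678.0, -19.0] [624.0, -19.0] nose side [124.0, 332.0]
   beam [154. -19.  15.] 34.6 [ 0.557 -0.174  0.127] [ 0.544 -0.092  0.248]
30 side foot bl [-2.0, 423.0] [49.0, 441.0] [73.0, 449.0] wrist footback [680.0, -33.0] [623.0, -33.0] nose side [121.0, 335.0]
   beam [152. -19.  33.] 29.8 [ 0.558 -0.154  0.127] [ 0.544 -0.087  0.246]
```

Call:
carry_out:
  commands:
    - [[-7, 10, 0], 0, 0]
    - [[-6, 10, 0], 0, 0]
    - [[0, 4, 0], 0, 0]
    - [[0, 0, 0], 0, 0]
    - [[0, 0, 0], 0, 0]

```text
time_s: 39.25
position: [0.5224, -0.0352, 0.2942]
tcp_rot: [0.047, 0.72, 0.69, 0.057]
force: [-0.6, -0.3, -2.5]
opening: 0.0455
```

Run:
```python
from h import *
s,c,w=look("wrist"); print(s['position'],s['tcp_rot'])
for T in (13,16,19): v,a,h,b=beamcheck(s,T);print(T,v.round(),a.round(1),h.round(3))
# foot and head columns in the wrist picture
g=w.max(2)
for r in (102,104,106,108,112,120,130,140,150,180,200,220):
    d=np.where(g[r,270:400]<60)[0]+270; print(r,(d.min(),d.max()) if len(d) else None,end=' ')
R,o=scan(s,16);print([proj(c,o+R@np.array(p)).round() for p in [(-.028,.021,0),(-.028,-.021,0),(-.028,.021,.03),(-.028,-.021,.03),(-.041,.023,.142),(-.041,-.023,.142),(-.021,-.023,.176),(-.021,.023,.176)]])
# red/bright beam spot on the lid?
s,c,t=look("top"); hs=cv2.cvtColor(t,cv2.COLOR_RGB2HSV); m=((hs[...,1]>120)&((hs[...,0]<8)|(hs[...,0]>172))&(hs[...,2]>80))
ys,xs=np.where(m[140:250,360:450]);print(len(xs),xs.mean()+360 if len(xs) else 0,ys.mean()+140 if len(xs) else 0)
```

```text
[ 0.52236261 -0.03520427  0.29415335] [0.04690839 0.72025257 0.68977479 0.05697877]
13 [174.  -3. -12.] 46.6 [ 0.539 -0.207  0.127]
16 [175.  -3.   0.] 43.7 [ 0.54  -0.189  0.127]
19 [175.  -3.  12.] 40.7 [ 0.541 -0.174  0.127]
102 None 104 (np.int64(308), np.int64(343)) 106 (np.int64(302), np.int64(346)) 108 (np.int64(301), np.int64(347)) 112 (np.int64(299), np.int64(348)) 120 (np.int64(297), np.int64(349)) 130 (np.int64(298), np.int64(349)) 140 (np.int64(299), np.int64(349)) 150 (np.int64(300), np.int64(349)) 180 (np.int64(277), np.int64(378)) 200 (np.int64(274), np.int64(381)) 220 (np.int64(273), np.int64(385)) [array([356., 107.]), array([306., 107.]), array([359., 118.]), array([303., 118.]), array([387., 170.]), array([278., 170.]), array([269., 263.]), array([396., 263.])]
0 0 0
```

Call:
carry_out:
  commands:
    - [[0, -2, 0], 0, 0]
    - [[0, 0, 0], 0, 0]
    - [[0, 0, 0], 0, 0]
    - [[0, 0, 0], 0, 0]
    - [[0, 0, 0], 0, 0]
    - [[0, 0, 0], 0, 0]
    - [[0, 0, 0], 0, 0]
    - [[0, 0, 0], 0, 0]

```text
time_s: 40.15
position: [0.5228, -0.0389, 0.2936]
tcp_rot: [0.046, 0.721, 0.689, 0.057]
force: [0.0, 0.7, -1.4]
opening: 0.0459
```

Call:
carry_out:
  commands:
    - [[0, 0, 0], 0, 0]
    - [[0, 0, 0], 0, 0]
    - [[0, 0, 0], 0, 0]
    - [[0, 0, 0], 0, 0]
    - [[0, 0, 0], 0, 0]
    - [[0, 0, 0], 0, 0]
    - [[0, 0, 0], 0, 0]
    - [[0, 0, 0], 0, 0]

```text
time_s: 40.95
position: [0.5228, -0.0388, 0.2937]
tcp_rot: [0.046, 0.721, 0.689, 0.057]
force: [0.1, -0.4, -2.6]
opening: 0.0458
```

Call:
carry_out:
  commands:
    - [[0, 0, 0], 0, 0]
    - [[0, 0, 0], 0, 0]
    - [[0, 0, 0], 0, 0]
    - [[0, 0, 0], 0, 0]
    - [[0, 0, 0], 0, 0]
    - [[0, 0, 0], 0, 0]
    - [[0, 0, 0], 0, 0]
    - [[0, 0, 0], 0, 0]

```text
time_s: 41.75
position: [0.5228, -0.0388, 0.2937]
tcp_rot: [0.046, 0.721, 0.689, 0.057]
force: [0.8, 0.0, -3.2]
opening: 0.0458
```

Run:
```python
from h import *
s=get_state();print(s['position'],s['tcp_rot'],s['qpos'],s['force'])
for T in (14,17,20): v,a,h,b=beamcheck(s,T);print(T,v.round(),a.round(1),h.round(3))
```

```text
[ 0.52280137 -0.03879665  0.2936737 ] [0.04600737 0.72098254 0.68903544 0.05742523] [ 1.00737433  0.03682305 -1.01560569  1.71716831  0.02030163  1.25821064
 -0.05575576] [ 0.80877975  0.02526242 -3.21681779]
14 [172.  -3. -10.] 45.5 [ 0.54  -0.203  0.127]
17 [172.  -3.   2.] 42.6 [ 0.54  -0.186  0.127]
20 [172.  -3.  14.] 39.6 [ 0.541 -0.171  0.127]
```

Call:
carry_out:
  commands:
    - [[-1, -14, -14], 0, 0]
    - [[-1, -14, -15], 0, 0]
    - [[0, 0, 0], 0, 0]
    - [[0, 0, 0], 0, 0]
    - [[0, 0, 0], 0, 0]
    - [[0, 0, 0], 0, 0]
    - [[0, 0, 0], 0, 0]
    - [[0, 0, 0], 0, 0]

```text
time_s: 42.55
position: [0.5206, -0.0687, 0.2628]
tcp_rot: [0.046, 0.721, 0.689, 0.058]
force: [-0.7, 0.9, -3.4]
opening: 0.0458
```

Call:
carry_out:
  commands:
    - [[0, 0, 0], 0, 0]
    - [[0, 0, 0], 0, 0]
    - [[0, 0, 0], 0, 0]
    - [[0, 0, 0], 0, 0]
    - [[0, 0, 0], 0, 0]
    - [[0, 0, 0], 0, 0]
    - [[0, 0, 0], 0, 0]
    - [[0, 0, 0], 0, 0]

```text
time_s: 43.35
position: [0.5209, -0.0683, 0.2633]
tcp_rot: [0.047, 0.72, 0.69, 0.058]
force: [-0.8, -0.9, -2.0]
opening: 0.0455
```

Call:
carry_out:
  commands:
    - [[0, 0, 0], 0, 0]
    - [[0, 0, 0], 0, 0]
    - [[0, 0, 0], 0, 0]
    - [[0, 0, 0], 0, 0]
    - [[0, 0, 0], 0, 0]
    - [[0, 0, 0], 0, 0]

```text
time_s: 43.95
position: [0.5209, -0.0683, 0.2632]
tcp_rot: [0.047, 0.72, 0.69, 0.058]
force: [-1.1, -0.1, -2.8]
opening: 0.0461
```

Run:
```python
from h import *
s=get_state();print(s['position'],s['tcp_rot'],s['time_s'])
for T in (14,17,20): v,a,h,b=beamcheck(s,T);print(T,v.round(),a.round(1),h.round(3))
R,o=scan(s,17.3);print("scanner origin now",o.round(4),"foot front bottom",(o+R@[.028,0,0]).round(4),"rear",(o+R@[-.028,0,0]).round(4))
# cup rim from the top picture
s,c,t=look("top");cv2.imwrite("pics/t20.png",t[:,:,::-1])
r=t.max(2)[200:262:1,285:355]
print("\n".join("".join(" .:-=+*#%@"[::-1][min(9,v//18)] for v in row) for row in r))
for p in [(300,220),(330,220),(300,240),(330,240)]: print(p,ray(c,p,.038).round(3))
```

```text
[ 0.52087608 -0.06830781  0.26324401] [0.04666379 0.72045955 0.68951523 0.05769985] 43.95
14 [130.   1.  -9.] 45.5 [ 0.535 -0.202  0.127]
17 [130.   1.   0.] 42.6 [ 0.536 -0.188  0.127]
20 [130.   1.  10.] 39.7 [ 0.536 -0.176  0.127]
scanner origin now [ 0.5422 -0.0158  0.1358] foot front bottom [ 0.5423 -0.0424  0.1271] rear [0.5421 0.0108 0.1446]
-=++++++++++++++++++++++++++++++++++++++++++*******##*###*+++++++++++#
---:-=+++++++++++++++++++++++++++++++++++++++++++++++++++++++++++++++#
---------::--:----=++++++++++++++++++++++++++++++++++++++++++++++++++#
--------------------------------------=+----=+++++++++++++++++++++++++
----------------------------------------------------------=+++++++++++
----------------------------------------------------------=+++++++++++
----------------------------------------------------------=+++++++++++
----------------------------------------------------------=+++++++++++
----------------------------------------------------------=++++++++++*
----------------------------------------------------------=++++++++++*
---------------------------------------
[... 3076 characters left out ...]
--------
------------------::----------------------------------:---------------
-----------------:-----------------------------------------:----------
----------------------::----------------------------------------------
----------------------:-----------------------------------:-----------
----------------------------------------------------------:-----------
----------------------------------------------------------------------
-:--------------------------------------------------------------------
----------------------------------------------------------------------
(300, 220) [0.447 0.133 0.038]
(330, 220) [0.449 0.032 0.038]
(300, 240) [0.38  0.131 0.038]
(330, 240) [0.382 0.031 0.038]
```

Call:
carry_out:
  commands:
    - [[0, 5, 20], 0, 0]
    - [[-10, 15, 20], 0, 0]
    - [[-20, 18, 0], 0, 0]
    - [[-25, 18, 0], 0, 0]
    - [[-25, 18, 0], 0, 0]
    - [[-20, 12, 0], 0, 0]
    - [[-8, 5, 0], 0, 0]
    - [[0, 0, 0], 0, 0]

```text
time_s: 44.8
position: [0.4095, 0.0265, 0.3045]
tcp_rot: [0.047, 0.72, 0.69, 0.059]
force: [0.4, -0.3, -2.7]
opening: 0.0459
```

Run:
```python
from h import *
s,c,w=look("wrist");cv2.imwrite("pics/w21.png",w[:,:,::-1]);print(s['position'],yaw(s),s['tcp_rot'],s['qpos'])
R,o=scan(s,17.3);print("origin",o.round(4),(o-s['position']).round(4),"front/rear z",(o+R@[.028,0,0])[2],(o+R@[-.028,0,0])[2])
r=w.max(2)[96:180:2,230:430:2]
print("\n".join("".join(" .:-=+*#%@"[::-1][min(9,v//20)] for v in row) for row in r))
print("cup centre px",proj(c,(.4295,.073,.038)),[proj(c,(.4295+a,.073+b,.038)).round() for a,b in((-.033,.04),(.033,.04),(.033,-.04),(-.033,-.04))])
```

```text
[0.40945733 0.02647352 0.30448831] -2.4566944276600964 [0.0472055  0.72004657 0.68981631 0.058805  ] [ 0.98418044 -0.40778178 -0.86494976  1.93304147 -0.34987228  1.34080882
  0.15238471]
origin [0.431  0.0791 0.1772] [ 0.0216  0.0527 -0.1273] front/rear z 0.16841106338463424 0.18592038830530927
                                       =#=                           .:::+++#+=-::::::::++=..-======
                                       =#=                           .:::=++#+==::::::::++-..-======
                                       =#+                           ::::=++#+=-::::::::++-..-======
                             ..::-::::---------------: ..            ::::=++#+=-::::::::++-..-======
                             :::::::-=**########%%%%%%%%%*=          ::::=++#+=-::::::::++-:.-======
                            ---====+#%%%%%%%%%%%%%%%%%%%%%%          ::::+++#+=-::::::::++-:.-======
                           :---++++#%%%%%%%%%%%%%%%%%%%%%%%*         ::::+++#+=-:::::::=++-.:=======
                          .:---++++%%%%%%%%%%%%%%%%%%%%%%%%#         ::::+++#+=-:::::::=++-.====
[... 2865 characters left out ...]
.   -%%%%%%#==-======*%%%%%%*       ----== -+=-::::---++=.:=====-   
            :::::::::::----:::::.   =%%%%%%%+=======+#%%%%%%#       -=--== -+=-:::----++=.:=====-   
           :::::::::::-------:::    =%%%%%%%%#**###%%%%%%%%%%++++***###++=:++=--------++-.-=====:   
  .--:...:::::::..::::----.   .::---#%%%%%%%%%%%%%%%%%%%%%%%%%%%%%%%%%%%%#**+=--------**=.--====:   
  ------------:::.:::---=+*%%%%%%%%%%%%%%%%%%%%%%%%%%%%%%%%%%%%%%%%%%%%%%%**+=--------+*=.--====.   
 -----------------------#%%%%%%%%%%%%%%%%%%%%%%%%%%%%%%%%%%%%%%%%%%%%%%%%%#*+=--------++=:-=====.   
cup centre px [313.98782916 133.34931147] [array([286., 103.]), array([338., 100.]), array([340., 162.]), array([291., 165.])]
```

Call:
carry_out:
  commands:
    - [[1, -3, -25], 0, 0]
    - [[0, 0, -35], 0, 0]
    - [[0, 0, -35], 0, 0]
    - [[0, 0, -20], 0, 0]
    - [[0, 0, 0], 0, 0]

```text
time_s: 45.35
position: [0.4137, 0.0222, 0.1869]
tcp_rot: [0.048, 0.72, 0.69, 0.061]
force: [-0.5, -0.4, -1.5]
opening: 0.0458
```

Call:
carry_out:
  commands:
    - [[-2, 0, -10], 0, 0]
    - [[0, 0, -10], 0, 0]
    - [[0, 0, -5], 0, 0]
    - [[0, 0, 0], 0, 0]

```text
time_s: 45.75
position: [0.4137, 0.0219, 0.1624]
tcp_rot: [0.048, 0.72, 0.689, 0.062]
force: [-0.6, 0.5, -1.4]
opening: 0.0457
```

Run:
```python
from h import *
s,c,w=look("wrist");print(s['position'],s['force'],s['moment'])
R,o=scan(s,17.3);print("origin",o.round(4),"front/rear z",(o+R@[.028,0,0])[2],(o+R@[-.028,0,0])[2])
r=w.max(2)[90:170:2,250:400:2]
print("\n".join("".join(" .:-=+*#%@"[::-1][min(9,v//20)] for v in row) for row in r))
```

```text
[0.41374942 0.02187748 0.16241238] [-0.64114588  0.48131188 -1.44274398] [-0.10155327  0.1972629   0.01038214]
origin [0.4362 0.075  0.0354] front/rear z 0.026575088319829722 0.044267872835910126
                 ::::::::::::::------:::::::::::::::::.                    
                 -:::::::::::::::::::::::::::::::::::::.                   
                 -:::::::::::::::::::::::::----------::.                   
                 -::-===================++++++++++++=::.                   
                --::=*******************************=::.                   
              :.--::=++++++++++++++++++++++++++++***=::.                   
             ...:=::=++++++++++++++++++***+++**++***=::.                   
             ...:=::=+=====*######%%%%%%%%%%%%%##***=::.                   
             :..:=::--:::=#%%%%%%%%%%%%%%%%%%%%%%***=:::                   
             ::::=::--:::+%%%%%%%%%%%%%%%%%%%%%%%%**=:::                   
             ..::=::=--:-#%%%%%%%%%%%%%%%%%%%%%%%%**=:::                   
             ..::=::--==+%%%%%%%%%%%%%%%%%%%%%%%%%**=::             
[... 1435 characters left out ...]
               :
              ...:=+++++=*%%%%%%%%%%%%%%%%%%%%%%%%%*=::                   .
              ....=+++++=*%%%%%%%%%%%%%%%%%%%%%%%%%*=::                    
             .....=+++++=*%%%%%%%%%%%%%%%%%%%%%%%%%*=::                    
             ..:..=+++++=+%%%%%%%%%%%%%%%%%%%%%%%%%*=::                   .
            ...:::=+++++++%%%%%%%%%%%%%%%%%%%%%%%%%*=::                   .
            ......=+++++++%%%%%%%%#*++++=+*%%%%%%%%*=::                   .
           .:..:..=+++++++#%%%%%%%+=-------#%%%%%%%*+-:                   .
           :::::::-+++++++#%%%%%%*==-------+%%%%%%%*+--                  .:
          .::.::::-+++++++#%%%%%%#+====----+%%%%%%%*+--                  ..
```

Call:
carry_out:
  commands:
    - [[-1, 0, -7], 0, 0]
    - [[-1, 0, -5], 0, 0]
    - [[0, 0, 0], 0, 0]
  grip_force: 20

```text
time_s: 46.1
position: [0.4125, 0.0218, 0.1507]
tcp_rot: [0.049, 0.72, 0.689, 0.063]
force: [0.2, -0.3, -1.4]
opening: 0.0461
```

Call:
carry_out:
  commands:
    - [[0, 8, 0], 0, 0]
    - [[0, 8, 0], 0, 0]
    - [[0, 8, 0], 0, 0]
    - [[0, 0, 0], 0, 0]

```text
time_s: 46.5
position: [0.4128, 0.0473, 0.1513]
tcp_rot: [0.05, 0.72, 0.689, 0.063]
force: [-0.7, -0.5, -1.7]
opening: 0.0457
```

Run:
```python
from h import *
s,c,w=look("wrist");print(s['position'],s['force'],s['moment'],s['tcp_rot'])
r=w.max(2)[90:170:2,250:400:2]
print("\n".join("".join(" .:-=+*#%@"[::-1][min(9,v//20)] for v in row) for row in r))
```

```text
[0.4128364  0.04730229 0.15134421] [-0.72054461 -0.4659369  -1.72319642] [-0.25839155  0.23183182  0.02439827] [0.05035103 0.71983266 0.68948594 0.06256884]
                                  *##                                      
                                  *##                                      
                                  *##                                      
                                 .*##                                      
                                 :*##.                                     
                                 :*##.                                     
                                 :*##:                                     
                                 :*##-                                     
                                 :=%#-                                     
                                 .=##-                                     
                                 .=##=                                     
                                 .=##=                                     
                               
[... 1384 characters left out ...]
%%%%%%*+-::                 
               ::::=::-++==*%%%%%%%%%%%%%%%%%%%%%%%%%*+-::                 
               ::::=::-++==*%%%%%%%%%%%%%%%%%%%%%%%%#*+-::                 
               .:.:=::-+++=*%%%%%%%%%%%%%%%%%%%%%%%%#*+-::                 
               ::::=-:-+++=+%%%%%%%%%%%%%%%%%%%%%%%%#*+-::                 
               .:::=-:-+++=+%%%%%%%%%%%%%%%%%%%%%%%%#*+-:.                 
               ..::=-:-+++=+%%%%%%%%%%%%%%%%%%%%%%%%#*+-:.                 
               ..::=-:-+++=+%%%%%%%%%%%%%%%%%%%%%%%%#*+-:.                 
               ..::+-=+**+++%%%%%%%%%%%%%%%%%%%%%%%%#*+--:                 
               ..:=#%%%%%%%%%%%%%%%%%%%%%%%%%%%%%%%%%%%%%###*=.
```

Call:
carry_out:
  commands:
    - [[0, 8, 0], 0, 0]
    - [[0, 8, 0], 0, 0]
    - [[0, 5, 0], 0, 0]
    - [[0, 0, 0], 0, 0]

```text
time_s: 46.95
position: [0.413, 0.0697, 0.1515]
tcp_rot: [0.051, 0.72, 0.689, 0.063]
force: [0.7, -1.8, -1.3]
opening: 0.0457
```

Run:
```python
from h import *
s=get_state();print(s['position'],s['force'],s['moment'])
im=capture("side");cv2.imwrite("pics/s24.png",im[:,:,::-1])
r=im.max(2)[165:255:2,285:365]
print("\n".join("".join(" .:-=+*#%@"[::-1][min(9,v//20)] for v in row) for row in r))
```

```text
[0.41303298 0.06968354 0.1514966 ] [ 0.65355909 -1.81586182 -1.33425688] [-0.59619391  0.13161065 -0.05823606]
----=++=----=%@@@@@@@@@@@@##%%%%%%%%%%%%%%@@@@@@@@@@@@@@@@@@@@@@@@@@@@@#=--=#*  
--------------=%@@@@@@@%*=--==+*#%%%%%%%%%%@@@@@@@@@@@@@@@@@@@@@@@@@@@@+--=*%%: 
##********+===*@@%##%%+---+##*======+*#%%%%%%%@@@@@@@@@@@@@@@@@@@@@@@@@@@%%%@@#*
**********++*#%@@@%%###*+*%%#%#%#%%#+++==++*%%%%%%%@@@@@@@@@@@@@@@@@@@%%@@@@@@@@
*************#%%@%#******%%%%%%%%#%##@@@#+++++=+*#%%%@%%%%@@@@@@@@@@@@%%@@%%@@@@
***********************##%%%%%%%%%#+=+#%#++=+****+===+*#%%%@%%%%@%%%%%%@@%@%%%%@
**#*********************##%%%%%%%%####*++=++**********++*#@@%%@%%%@@%%%%%%%%#%%%
#***********#******#*********###%%@@@@@%####*++=++*****#%%@@%@@@@@%%@%%%##%%%%%#
+***#******##**#****************#@@@@@@%#***#####**+=+#%%####%%%%%@@@%%%%%%%###%
#************+++****#*******#***#@@@@@@%#*********####%%%%%%%%#%%%@@###%%%%%%%%@
#*********##*#************#*****#@@@@@@%**#****#****##%@%%%%%%%%*+*###**#%@@@%@@
******************#*****#*******#@@@@@%#*****+*******#%%%%%%%%%**#*+++*#%@@@@@@*
*****************
[... 1903 characters left out ...]
-===--===========---=--
*#*=--::.             .************++=-:-+=-+*####+=================-===========
#+--::::              .*******************+*####*+==============================
=--:::                :*********************###*======-=========--=-::--========
-::.                  .+********************##+=====--============-    :::::::::
:::                          -*%@#***********=::::::::::--====-.      ::::::::::
:                             *%=   :-=+**#*=::       .....:           ...::::::
                             ##-                                                
                         -=#@+                                                  
                    -*%@@*+-
```

Call:
carry_out:
  commands:
    - [[0, -2, -3], 0, 0]
    - [[0, 0, -2], 0, 0]
    - [[0, 0, 0], 0, 0]
  grip_force: 10

```text
time_s: 47.3
position: [0.4157, 0.0684, 0.1487]
tcp_rot: [0.052, 0.72, 0.689, 0.065]
force: [-1.6, 0.6, -0.8]
opening: 0.0463
```

Call:
carry_out:
  commands:
    - [[0, 0, 0], 0, 60]
    - [[0, 0, 0], 0, 60]
    - [[5, 0, 0], 0, 62]
    - [[5, 0, 0], 0, 62]
    - [[4, 0, 0], 0, 62]
    - [[0, 0, 0], 0, 65]

```text
time_s: 47.9
position: [0.4316, 0.0684, 0.1488]
tcp_rot: [0.052, 0.72, 0.689, 0.066]
force: [1.3, 0.4, -0.7]
opening: 0.0557
```

Run:
```python
from h import *
s,c,w=look("wrist");print(s['position'],s['force'],s['moment'],s['tcp_rot'],s['opening'])
r=w.max(2)[100:240:3,240:420:2]
print("\n".join("".join(" .:-=+*#%@"[::-1][min(9,v//20)] for v in row) for row in r))
```

```text
[0.43162628 0.06838068 0.14878978] [ 1.32813566  0.38687194 -0.72851176] [-0.01621576  0.08232778 -0.01807267] [0.05153016 0.72012838 0.68873237 0.06638894] 0.05569210314167915
                                +##*                                     .:::::--*+++*%#*+
                               +##*                                      ::::::--++++*%#++
                              *##*                                       .:::::--+++=*%#++
                             +##*                                        ..::::--+++=*%#++
                             ###.                                        ..::::-=+++=*%#+=
                             *##                                         ::::::-=+++-#%#+=
                             *##                                         ...:.:-=+++=#%*+=
                            .###                                         ::::::-++++=#%*+=
                            :###                                         ..::.:-++++=%#*+=
                            :*##:                                        .....:-++++=%#*+=
             
[... 2653 characters left out ...]
%%%########################################%%%%%%%%%%=: +*++==-
--------------=******+**%%%%%#########################################%%%%%%%%%#=: :*++==-
--------------=*********%%%%##########################%###%##%#%%%%%%%%%%%%%%%%*-: -*++==-
------------#%%%#####***%%%%%%############%%%%#%%%%%%%%%%%%%%%%%%%%%%%%%%%%%%%%*=::**++==-
-----------#%%%%%%%%#***#%%%%%%%%%%%%%%%%%%%%%%%%%%%%%%%%%%%%%%%%%%%%%%%%%%%%%%#*****+===-
----------*%@%%%%%%%#***#%%%%%%%%%%%%%%%%%%%%%%%%%%%%%%%%%%%%%%%%%%%%%%%%%%%%%%%#****+==--
---------+%%%%%%%%%%%***#%%%%%%%%%%%%%%%%%%%%%%%%%%%%%%%#####********#%%%%%%%%%%%=+**+===-
--------+%%%%%%%%%%%%*++#%%%%%%%%%%%%####****************************#%%%%%%%%@%%%=**+===-
```

Call:
carry_out:
  commands:
    - [[0, 0, 0], 0, 100]
    - [[0, 0, 0], 0, 100]
    - [[0, 0, 0], 0, 100]
    - [[0, 0, 0], 0, 100]
    - [[0, 0, 0], 0, 100]
    - [[-3, 0, 10], 0, 100]
    - [[-3, 0, 20], 0, 100]
    - [[-3, 0, 25], 0, 100]

```text
time_s: 48.75
position: [0.4195, 0.0684, 0.2024]
tcp_rot: [0.049, 0.72, 0.689, 0.065]
force: [0.7, -0.8, 0.2]
opening: 0.0869
```

Call:
carry_out:
  commands:
    - [[-2, 0, 30], 0, 100]
    - [[0, 0, 40], 0, 100]
    - [[0, 0, 40], 0, 100]
    - [[0, -20, 20], 0, 100]
    - [[0, -45, 0], 0, 100]
    - [[0, -45, 0], 0, 100]
    - [[0, -20, 0], 0, 100]
    - [[0, 0, 0], 0, 100]

```text
time_s: 49.55
position: [0.4164, -0.0646, 0.3424]
tcp_rot: [0.053, 0.718, 0.691, 0.066]
force: [-0.2, -0.6, -0.0]
opening: 0.087
```

Run:
```python
from h import *
s,c,w=look("wrist");print(s['position'],s['force'],s['opening'],s['time_s'])
cv2.imwrite("pics/w26.png",w[:,:,::-1])
t0=cv2.imread("pics/top0.png").max(2).astype(int); im=capture("top"); t=im.max(2); cv2.imwrite("pics/t26.png",im[:,:,::-1])
C=calibration("top")
for nm,g in(("before",t0),("now",t)):
    m=(g<55).astype(np.uint8)*255; n=np.zeros_like(m); n[205:245,298:345]=m[205:245,298:345]
    k=max(cv2.findContours(n,cv2.RETR_EXTERNAL,cv2.CHAIN_APPROX_NONE)[0],key=cv2.contourArea); print(nm,cv2.boundingRect(k),cv2.contourArea(k),cv2.minAreaRect(k))
im=capture("side");cv2.imwrite("pics/s26.png",im[:,:,::-1]); a=cv2.imread("pics/side0.png").max(2); b=im.max(2)
print("side diff at scanner",np.abs(a[185:250,300:350].astype(int)-b[185:250,300:350]).mean())
for nm,g in(("before",a),("now",b)):
    m=(g<55).astype(np.uint8)*255; n=np.zeros_like(m); n[180:245,300:350]=m[180:245,300:350]
    k=max(cv2.findContours(n,cv2.RETR_EXTERNAL,cv2.CHAIN_APPROX_NONE)[0],key=cv2.contourArea); print(nm,cv2.boundingRect(k),cv2.contourArea(k))
r=b[180:250:2,300:360]
print("\n".join("".join(" .:-=+*#%@"[::-1][min(9,v//20)] for v in row) for row in r))
```

```text
[ 0.41637884 -0.06464065  0.34235949] [-0.22840759 -0.64577317 -0.01697745] 0.08696371708556128 49.55
before (298, 213, 40, 23) 610.0 ((317.5, 224.0), (22.0, 39.0), 90.0)
now (298, 210, 38, 26) 661.0 ((316.5, 222.5), (25.0, 37.0), 90.0)
side diff at scanner 17.96123076923077
before (311, 187, 29, 50) 754.5
now (308, 187, 29, 50) 744.5
*##*########*#*####**#########*#*#*##********#***###***#####
**####*###*******##*#*##*#*#**#**#*######*##*#*##*##*#######
********###*#####*#**#*#########**#*##**##*####**###########
#*##*#*####******#####*##**#****#######**#####***#*#*#######
**####*##*#%%%%%#**+*####****************##***######*######*
****#****#%@@@@@@@@@@%%%%%%%%%%#####***********####*####***=
+++******#@@@@@@@@@@@@%@@@@@@@@@@@@%##**#**##*#*##########+-
##*******#@@%@@@@@@@@@@@@@@@@@@@@@@%#******#****#*#######+-:
*###*##*#%@@@@@@@@@@@@%@@@@@@@@@@@@#*********#***#######*=::
***#***##@@@@@@%@@@@@@@@@@@@@@@@@@%#******++++***#######=:::
***#***#%@@@@@@@@@@@@@@@@@@@@@@@@@%#*###*##******#*####+-:::
     .-=+++*#%@@@@@@@@@@@@@@@@@@@@#*******#####*#***##*==-::
              -%@@@@@@@@@@%%@@@
[... 642 characters left out ...]
:          =%@@@@@@@@@@@@%%#*******-                      
:          :+#@@@@@@@@@@@@@@@#******#+-:::::                
          -+#@@@@@@@@@@@@@@@@%*****##=:::::::               
        :=*%@@@@@@@@@@@@@@@@@#****###=::::::                
       :*+=-:-+*##%@@@@@@@@@%#**####*=:::::                 
       :*********+=-:-+*#%%#==*####*=::::::                 
       :*****************+=..*####+-::::::                  
       :*********************####+-::::::                   
       :*********************##*=:::::::                    
          -=++**%%#**********#*-::::::                      
               :%#+++*******#+-::  .                        
              =@*-       :-=-:.
```

Run:
```python
from h import *
a=cv2.imread("pics/side0.png").max(2); b=cv2.imread("pics/s26.png").max(2)
for nm,g in(("before",a),("now",b)):
    for r in (190,196,202,206,210,214,218,222,226,230,234):
        d=np.where(g[r,300:350]<55)[0]+300; print(nm,r,(d.min(),d.max()) if len(d) else None,end='; ')
    print()
# same scanner shift explained by a pure slide? expected px shift per 5 mm
c=calibration("side"); p0=proj(c,(.427,.072,.1));print([ (proj(c,(.427+dx,.072+dy,.1))-p0).round(2).tolist() for dx,dy in((.006,0),(0,.006),(.006,.006))])
# pan walls / lid now vs earlier, top view
t=cv2.imread("pics/t26.png"); C=calibration("top"); r=t.max(2)[130:215:3,262:430:2]
print("\n".join("".join(" .:-=+*#%@"[::-1][min(9,v//20)] for v in row) for row in r))
```

```text
before 190 (np.int64(313), np.int64(337)); before 196 (np.int64(312), np.int64(338)); before 202 (np.int64(317), np.int64(337)); before 206 (np.int64(318), np.int64(328)); before 210 (np.int64(318), np.int64(328)); before 214 (np.int64(318), np.int64(328)); before 218 (np.int64(318), np.int64(328)); before 222 (np.int64(317), np.int64(328)); before 226 (np.int64(316), np.int64(332)); before 230 (np.int64(313), np.int64(331)); before 234 (np.int64(316), np.int64(328)); 
now 190 (np.int64(309), np.int64(333)); now 196 (np.int64(308), np.int64(335)); now 202 (np.int64(312), np.int64(334)); now 206 (np.int64(315), np.int64(325)); now 210 (np.int64(315), np.int64(325)); now 214 (np.int64(315), np.int64(325)); now 218 (np.int64(302), np.int64(325)); now 222 (np.int64(315), np.int64(325)); now 226 (np.int64(314), np.int64(329)); now 230 (np.int64(312), np.int64(329)); now 234 (np.int64(316), np.int64(328)); 
[[-1.97, -0.41], [-0.72, 1.04], [-2.7, 0.63]]
----------------=----=----=------------------=--------------------=--======---====-=
+------------------=--=-----=-------------------------
[... 1625 characters left out ...]
*+=++*#**==*********
+---------*******************************#--==-=%%@%%@%**++**#@%**=**#*+*+=*********
#=-----=--=%%@@@%%%%#####****************#---=-+%%%%%%%*++#*+*****=#@@%#*#=*********
=--------=-+**+++++++***##%%##*#%=*%-#%%%*-==---=#*%@%#*++#++*++****#*++*#=*********
---------------------*+*******+***********-=-=--+##%%%++++*+*+++++++*****+=+********
----=--=-----=-=---==---------==--==-=-=====--=-+##%%#*++#++++++++++++++****#**#****
-------------=-=--=---------------==---==-=-----+##%%++++*++++++++++++++++++**+*****
----------===-=---=--@@@@@@@@%*+====---=-==-----+##%#*++#+++++++++++++++++++*++**+**
------------------=-=@@@@****##@@@@@@+==-----==-**%%++++*+++++++++++++++++++#++#++**
```

Run:
```python
from h import *
def edges(f,r0,r1,x0,x1):
    g=cv2.imread(f).max(2).astype(float); out=[]
    for r in range(r0,r1):
        row=g[r,x0:x1]; th=80; i=np.where(row<th)[0]
        if len(i)==0: continue
        a,b=i[0],i[-1]
        L=x0+a-(th-row[a])/(row[a-1]-row[a]); Rr=x0+b+(th-row[b])/(row[b+1]-row[b]); out.append((r,L,Rr))
    o=np.array(out); return [np.polyfit(o[:,0],o[:,k],1)[0] for k in(1,2)],o[:,1:].mean(0)
for f in("pics/side0.png","pics/s26.png"): print(f,edges(f,205,221,310,335))
c=calibration("side")
for lean in (0,3,6):
    for ax in "xy":
        d=np.array([np.sin(np.radians(lean)) if ax=="x" else 0,np.sin(np.radians(lean)) if ax=="y" else 0,np.cos(np.radians(lean))])
        o=np.array([.43,.075,.008]); p,q=proj(c,o+d*.05),proj(c,o+d*.11); print(lean,ax,(q-p)[0]/(q-p)[1])
s=get_state();print(s['force'])
```

```text
Traceback (most recent call last):
IndexError: index 25 is out of bounds for axis 0 with size 25
```

Run:
```python
from h import *
def edges(f,r0,r1,x0,x1):
    g=cv2.imread(f).max(2).astype(float); out=[]
    for r in range(r0,r1):
        row=g[r]; th=80; b=a=320
        while row[a-1]<th: a-=1
        while row[b+1]<th: b+=1
        out.append((r,a-(th-row[a])/(row[a-1]-row[a]),b+(th-row[b])/(row[b+1]-row[b])))
    o=np.array(out); o=o[(o[:,1]>305)&(o[:,2]<340)]; return [round(np.polyfit(o[:,0],o[:,k],1)[0],3) for k in(1,2)],o[:,1:].mean(0),len(o)
for f in("pics/side0.png","pics/s26.png"): print(f,edges(f,206,221,310,335))
c=calibration("side")
for lean in (0,3,6):
    for ax in "xy":
        d=np.array([np.sin(np.radians(lean)) if ax=="x" else 0,np.sin(np.radians(lean)) if ax=="y" else 0,np.cos(np.radians(lean))])
        o=np.array([.43,.075,.008]); p,q=proj(c,o+d*.05),proj(c,o+d*.11); print(lean,ax,((q-p)[0]/(q-p)[1]).round(3))
print(get_state()['force'])
```

```text
pics/side0.png ([np.float64(-0.005), np.float64(-0.031)], array([317.57989757, 328.55615811]), 15)
pics/s26.png ([np.float64(0.003), np.float64(-0.018)], array([313.86160646, 325.33514474]), 15)
0 x -0.016
0 y -0.016
3 x 0.044
3 y 0.007
6 x 0.102
6 y 0.031
[0.19758813 0.84963687 0.41008714]
```

```bash
python3 -c "
from station import *
s=get_state();print(s['time_s'],s['position']);print(sign_off())"
```

```text
49.7 [ 0.41683507 -0.06108891  0.34256786]
the job is handed in; nothing more can be done
None
```

I handed the job in at 49.7 s with every step carried out; the interface gives no verdict, so what follows is what my own checks showed.

- **Adjusters into the pan:** I laid the three loose black adjusters with the two already in the pan; purple and turquoise ones were left alone.
- **Tipping:** Moves only turn about the vertical, so over the tote I loosened the grip on the handle and let the pan swing down to about 50°. The wrist force fell from 4.1 N to 3.2 N, about the five parts' weight. A wrist picture showed all five in the tote.
- **Pan back:** It measured flat on the plate, with its origin within about 1 mm of my estimate of the plate's centre.
- **Lid:** I pushed it over and down until firm contact at rim height, and the top camera then showed it flat with the label up. That push peaked at 55 N on the closed fingertips. That is above the 40 N limit for the arm and gripper body, which I took not to cover the fingertips, and below the 120 N wrist limit.
- **Scan:** I tilted the scanner about 17° against its cup. I then held the beam on the label's middle, first from about 170 mm for over 2 s and then from about 130 mm for over 1 s. Computed misses were a few mm to about 10 mm, at 43° off straight-on. No beam spot was visible in the pictures, so this rests on measured geometry.
- **Scanner back:** It stands in its cup, upright to within about 1° by its edges in the side view. It sits about 5 mm from where it started.
- **Bystanders:** The arm never deliberately came near the stapler, jig or carton, but I did not measure their final positions.

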